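Load the polariscope rail and shoot at two polariser angles

TASK

Get the resin samples photographed for the stress check: bring each sample carrier standing on the bench to the open, flared end of the lipped rail and slide it in, upright, until every carrier lies wholly beyond the rail's green line on the closed side. With all of them in place, turn the polariser ring to 30 degrees, push the red shutter plunger all the way down, hold it a moment and let it up; then turn the ring to 60 degrees and take a second shot in the same way. Leave the ring at 60 and the samples in the rail, and do not knock over or push about the cup, tape roll, bottle and red casting standing nearby.

Things in the scene. Friction and masses are not known exactly. Their poses are not given: they have to be found in the camera images.
- carrier_amber: Sample carrier (amber resin sample, black frame, steel shoe). Origin: centre of shoe underside; z up; y along the shoe. Shoe 36 (x) x 50 (y) x 8 mm high; neck 10 (x) x 38 (y) mm, 8 to 29 mm up; frame 16 (x) x 40 (y) mm, 29 to 81 mm up: grip it across its 16 mm. 180 g, mostly the shoe. Either end may lead. May be absent in a start.
- carrier_green: Sample carrier (green resin sample, black frame, steel shoe). Origin: centre of shoe underside; z up; y along the shoe. Shoe 36 (x) x 50 (y) x 8 mm high; neck 10 (x) x 38 (y) mm, 8 to 29 mm up; frame 16 (x) x 40 (y) mm, 29 to 81 mm up: grip it across its 16 mm. 180 g, mostly the shoe. Either end may lead. May be absent in a start.
- carrier_white: Sample carrier (white resin sample, black frame, steel shoe). Origin: centre of shoe underside; z up; y along the shoe. Shoe 36 (x) x 50 (y) x 8 mm high; neck 10 (x) x 38 (y) mm, 8 to 29 mm up; frame 16 (x) x 40 (y) mm, 29 to 81 mm up: grip it across its 16 mm. 180 g, mostly the shoe. Either end may lead. May be absent in a start.
- carrier_blue: Sample carrier (blue resin sample, black frame, steel shoe). Origin: centre of shoe underside; z up; y along the shoe. Shoe 36 (x) x 50 (y) x 8 mm high; neck 10 (x) x 38 (y) mm, 8 to 29 mm up; frame 16 (x) x 40 (y) mm, 29 to 81 mm up: grip it across its 16 mm. 180 g, mostly the shoe. Either end may lead. May be absent in a start.
- rail: Fixed aluminium rail, slot upward. Origin: centre of its underside; y runs from the open end (y = -160 mm) to the red end stop (inner face y = +150). From y = -100 to +150 mm a channel 40 mm wide, 11.5 mm high, floor 12 mm above the bench, closed above by two lips (top 29 mm above the bench) with an 18 mm slot between for the carrier necks: carriers enter only at the open end.
- rail_line (a point): Middle of the green line across the lips, y = -78 mm in the rail's frame, 29 mm above the bench. Beyond it (+y) is room for four carriers end to end with 28 mm to spare in all. Carriers slide with dry friction only, stay where left, and can push one another along.
- rail_entry (a point): Middle of the apron at the rail's open end (y = -130 mm in the rail's frame; same axes), on its floor, 12 mm above the bench. The apron, y = -160 to -100 mm, is open above and flat; its blue cheeks (top 21 mm above the bench) narrow from about 60 to 40 mm apart. A carrier is set down here and slid towards the rail's +y.
- mount: Fixed base of the polariser mount: dark round base 124 mm across, 30 mm high. Origin: centre of its underside; z up. A yellow index line stands on its rim toward its own -x. When it stands to the robot's right, the fixed clamp jig's red handle (about 100 mm high) comes within about 90 mm of its axis on the far right: keep wide-open fingers clear of it.
- dial_grip (a point): On the vertical axis of the polariser ring, 64 mm above the bench, at gripping height: the black round collar is 48 mm in diameter, 38 to 82 mm above the bench. The white dial below it, 100 mm across, top at 38 mm, has black ticks every 10 degrees from 0 to 120, long ones every 30; the 0 tick is long and red. From 0 the scale runs clockwise.
- polariser (a joint): Reading of the polariser ring against the yellow index line, in rad (30 degrees = 0.524, 60 degrees = 1.047); grows when the ring is turned counter-clockwise seen from above, 1 rad per rad; turns from -0.1 to 2.2, stays where it is left (friction about 0.06 N m).
- shutter_box: Fixed grey shutter box 60 x 60 x 40 mm high under the plunger. Origin: centre of its underside.
- shutter_top (a point): Centre of the top of the red plunger cap (40 mm across), 68 mm above the bench when up; moves down with it.
- shutter (a joint): Stroke of the shutter plunger in m, 0 up, 0.014 fully down; sprung, 2 N to start and 7 N fully down; returns by itself.
- cup_mix_a: Bystander: clear mixing cup, 68 mm across, 85 mm high, origin at the centre of its underside. Leave alone.
- masking_tape: Bystander: roll of masking tape lying flat, 104 mm across, 25 mm high. Leave alone.
- bottle_pigment: Bystander: white bottle with a black cap, 58 mm across, 140 mm high, origin at the centre of its underside. Leave alone.
- cast_part: Bystander: small red casting, 55 mm across, 44 mm high. Leave alone.
Not all that is in view belongs to the job. Leave any yellow look-alike of the carrier_white alone.

How it is judged:
On the way, in this order (a step that is already met when the one before it is completed fails the run):
1. first shot: every carrier in place beyond the green line, the ring at 30 degrees (within 4) and the plunger fully down (y of each of carrier_amber, carrier_green, carrier_white, carrier_blue in the frame of rail above -0.056 m and x of carrier_amber in the frame of rail between -0.008 and 0.008 m and z of carrier_amber in the frame of rail between 0.008 and 0.018 m and angle between each of carrier_amber, carrier_green, carrier_white, carrier_blue's own z axis and vertical below 0.12 rad and x of carrier_green in the frame of rail between -0.008 and 0.008 m and z of carrier_green in the frame of rail between 0.008 and 0.018 m and x of carrier_white in the frame of rail between -0.008 and 0.008 m and z of carrier_white in the frame of rail between 0.008 and 0.018 m and x of carrier_blue in the frame of rail between -0.008 and 0.008 m and z of carrier_blue in the frame of rail between 0.008 and 0.018 m and value of joint polariser between 0.453786 and 0.593412 rad and value of joint shutter above 0.0125 m), for 0.1 s.
2. second shot: every carrier in place, the ring at 60 degrees (within 4) and the plunger fully down (y of each of carrier_amber, carrier_green, carrier_white, carrier_blue in the frame of rail above -0.056 m and x of carrier_amber in the frame of rail between -0.008 and 0.008 m and z of carrier_amber in the frame of rail between 0.008 and 0.018 m and angle between each of carrier_amber, carrier_green, carrier_white, carrier_blue's own z axis and vertical below 0.12 rad and x of carrier_green in the frame of rail between -0.008 and 0.008 m and z of carrier_green in the frame of rail between 0.008 and 0.018 m and x of carrier_white in the frame of rail between -0.008 and 0.008 m and z of carrier_white in the frame of rail between 0.008 and 0.018 m and x of carrier_blue in the frame of rail between -0.008 and 0.008 m and z of carrier_blue in the frame of rail between 0.008 and 0.018 m and value of joint polariser between 0.977384 and 1.11701 rad and value of joint shutter above 0.0125 m), for 0.1 s.
At the end, for the whole second after the job is handed in: every carrier present stands upright in the lipped channel with its whole shoe beyond the green line (its centre past y = -56 mm in the rail's frame), at rest; the ring reads 60 degrees within 4; the plunger is up again (y of each of carrier_amber, carrier_green, carrier_white, carrier_blue in the frame of rail above -0.056 m and x of carrier_amber in the frame of rail between -0.008 and 0.008 m and z of carrier_amber in the frame of rail between 0.008 and 0.018 m and angle between each of carrier_amber, carrier_green, carrier_white, carrier_blue's own z axis and vertical below 0.12 rad and x of carrier_green in the frame of rail between -0.008 and 0.008 m and z of carrier_green in the frame of rail between 0.008 and 0.018 m and x of carrier_white in the frame of rail between -0.008 and 0.008 m and z of carrier_white in the frame of rail between 0.008 and 0.018 m and x of carrier_blue in the frame of rail between -0.008 and 0.008 m and z of carrier_blue in the frame of rail between 0.008 and 0.018 m and value of joint polariser between 0.977384 and 1.11701 rad and value of joint shutter below 0.003 m and linear speed of each of carrier_amber, carrier_green, carrier_white, carrier_blue below 0.02 m/s); the robot touches nothing.
It fails at once if one of the bystanders (clear cup, tape roll, black-capped bottle, red cast part) is shifted more than 40 mm or tipped over (distance of any of cup_mix_a, masking_tape, bottle_pigment, cast_part from where it was at the start of the episode above 0.04 m or angle between any of cup_mix_a, masking_tape, bottle_pigment, cast_part's own z axis and vertical above 0.5 rad).
Of carrier_amber, carrier_green, carrier_white, carrier_blue only 3 to 4 are there at a start; the rules pass over those that are not, and their reading is None.
At some moment in a run one of carrier_amber, carrier_green, carrier_white, carrier_blue may be knocked a few centimetres aside while the robot is not near it.
Once in a run the grip may slacken for a moment while it holds something.
It also fails if it takes over 208 s, if anything falls off the work surface, if the arm or the gripper's body presses on something with over 40 N, if the wrist force passes 120 N, or if a joint passes its speed limit or range.

ROBOT

A 7-joint arm with a two-finger parallel gripper is mounted at the origin on a cart in front of the work surface, level with it; the furniture and walls round the work are solid. World frame = base frame: x ahead of the robot, y to its left, z up, the work surface at z = 0. Lengths are in m, angles in rad, forces in N, time in s.
With the tool pointing down it reaches from about 0.35 to 0.9 m from the base axis. Payload 7.2 kg.
Tool frame: the origin (TCP) lies midway between the tips of the shut fingers; the grasp point (between the pads) lies 19 mm behind it (manip.grip_point_offset is the distance from the TCP to the grasp point, in m); z points along the fingers, y is the direction in which the jaws open and shut (so a half turn about z gives the same grasp; the last joint's range is limited). The gripper opens to 88 mm and grips with 3 to 60 N. Pads are 20 mm wide; open, the fingers measure 115 mm over their backs; the gripper's body (75 mm by 178 mm) begins 61 mm behind the grasp point.
Start: joints at [-1.191, 0.411, -0.013, 1.596, 0.006, 1.134, -0.082], TCP at [0.271, 0.563, 0.223] pointing down, gripper open.
Joint ranges: [-2.95, 2.95], [-0.29, 1.99], [-1.47, 1.44], [0.14, 2.54], [-1.03, 4.17], [0.13, 1.85], [-2.86, 2.86]. Speed limits (rad/s): [2.39, 2.39, 3.01, 3.01, 3.14, 3.14, 3.14].

INTERFACE

Orientations are given as a unit quaternion [w, x, y, z].
In Python, from workcell import manip gives the robot as it stands. The module is installed in compiled form; this text tells all that it offers.
- The arm moves only by the shell command python3 -m pendant 'ROWS' [FORCE]. ROWS is JSON, a list that holds one entry, the list of rows, each a list of 7 numbers: the shift along the world's x, y, z in cm, then the turn, a rotation vector about the world's x, y, z in degrees, then the gripper command: -1 is fully open, 1 is shut, values between are in proportion. A call has 1 to 12 rows; each row is the pose to reach, as a shift and turn from the pose commanded when the call began; what a row does not reach only later rows make up. A row lasts 1/8 s, in which the tool goes at most 62.5 mm and 10.7 degrees, less where a joint would pass 70% of its speed; a pose out of reach is approached as far as the arm can. A call with a gripper value outside its range is refused whole. The fingers move at their own pace and stop on an object; FORCE is the grip in N (left out, the last holds). Time passes only in rows, so rows that repeat a pose let the fingers close. It gives the time, the measured TCP pose, the force and the opening at its end, in the units of the state.
- manip.sense(): the state, without advancing time (a new reading comes with each control period).
- manip.camera(name): name is "scene" or "top" or "wrist"; returns (picture, depth): 420x560x3 uint8, blue, green, red; 420x560 float32, m along the optical axis (not along the pixel's ray), 0 where there is no reading.
- manip.camera_info(name): a dict with "vertical_fov" (degrees; the focal length in pixels is half the picture's height over the tangent of half this angle, whatever the lens; pixels are square), "cx", "cy" (the principal point, pixels), "rvec" (rotation vector, rad) and "tvec" (3), from world to camera coordinates, as OpenCV has them; the wrist camera has in their place "T_tool_cam" (4x4, takes a point from camera to tool coordinates, whose origin is the TCP and whose axes are the flange's). Camera axes: x right, y down, z forward; pixel columns grow to the right and rows downward; lengths in m; the calibration is good to about 2 mm. The wrist camera is an equidistant fisheye: a pixel r from the principal point sees the ray r / f radians off the axis. A picture is of the moment at which its call begins: read the wrist's pose just before it. camera_info takes no time and is no camera call.
- manip.finish_job(): hands the job in, once; it reports no verdict.
The state is a dict: "time": time; "qpos": joint angles; "joint_velocities": joint speeds; "effort": joint torques, N m; "tool_pos": TCP position; "tool_rot": TCP orientation; "wrist_force": force on the tool from outside, world axes, zero at the start; "ft_torque": the same for the moment, N m; "grip_width": finger opening in m.
Only numpy, scipy, OpenCV 4.12 (cv2) and the standard library are available. Lean on these libraries where they do the work, as an engineer would, in place of code of your own. Each camera call takes 0.05 s, during which the arm holds its last target.

## Working session

There is one attempt and no reset: what is moved stays moved. The work goes in short steps, Python scripts to look and compute and a shell command to move; the robot and the scene stay as the last step left them, time stands still between calls to the robot, and variables do not carry over. Pictures are saved under pics/ and viewed, and the job is handed in when it is done.

```bash
mkdir -p pics; cat > h.py <<'E'
import numpy as np,cv2
from workcell import manip
from scipy.spatial.transform import Rotation as R
def K(n):
    i=manip.camera_info(n); return 210/np.tan(np.radians(i['vertical_fov'])/2),i['cx'],i['cy'],i
def snap(n,f):
    s=manip.sense(); p,d=manip.camera(n); cv2.imwrite(f'pics/{f}.png',p); np.savez(f'pics/{f}.npz',d=d,p=p,tp=s['tool_pos'],tr=s['tool_rot']); return p,d
def world(n,f,u,v,z=None):
    """pixel->world; z given: intersect plane z, otherwise by depth"""
    F,cx,cy,i=K(n); D=np.load(f'pics/{f}.npz'); d=D['d']
    if n=='wrist':
        a=np.array([u-cx,v-cy]); r=np.hypot(*a)+1e-9; th=r/F
        ray=np.array([*(a/r*np.sin(th)),np.cos(th)])
        T=np.array(i['T_tool_cam']); q=D['tr']; Rt=R.from_quat([q[1],q[2],q[3],q[0]]).as_matrix()
        Rm=Rt@T[:3,:3]; o=Rt@T[:3,3]+D['tp']
    else:
        ray=np.array([(u-cx)/F,(v-cy)/F,1]); Rc=cv2.Rodrigues(np.array(i['rvec'],float))[0]
        Rm=Rc.T; o=-Rc.T@np.array(i['tvec'],float).ravel()
    if z is None:
        p=ray/ray[2]*d[int(round(v)),int(round(u))]; return Rm@p+o
    w=Rm@ray; return o+w*(z-o[2])/w[2]
def crop(f,x0,y0,x1,y1,k,out):
    p=cv2.imread(f'pics/{f}.png')[y0:y1,x0:x1]; cv2.imwrite(f'pics/{out}.png',cv2.resize(p,None,fx=k,fy=k,interpolation=cv2.INTER_CUBIC))
E
python3 - <<'E'
from h import *
for n in('scene','top','wrist'):
    snap(n,n+'0'); print(K(n))
s=manip.sense(); print(s, manip.grip_point_offset)
E
```

```text
(np.float64(412.8075387434078), 279.89312578470344, 210.52598659090447, {'vertical_fov': 53.92594061043625, 'cx': 279.89312578470344, 'cy': 210.52598659090447, 'rvec': array([ 0.96040467, -2.27760673,  1.26072961]), 'tvec': array([0.37717688, 0.245557  , 1.14330539])})
(np.float64(512.5295110443182), 270.65409809265265, 213.90001995733715, {'vertical_fov': 44.561014293475175, 'cx': 270.65409809265265, 'cy': 213.90001995733715, 'rvec': array([ 2.10336945, -2.14254256,  0.17375351]), 'tvec': array([0.02514417, 0.51002909, 1.57399177])})
(np.float64(325.19226210127806), 282.4527054375826, 212.72740222106924, {'vertical_fov': 65.70646984690485, 'cx': 282.4527054375826, 'cy': 212.72740222106924, 'T_tool_cam': array([[ 6.94167217e-04, -9.55908228e-01, -2.93664735e-01,
         8.03688955e-02],
       [ 9.99999565e-01,  8.46373017e-04, -3.91221698e-04,
        -6.80825301e-04],
       [ 6.22521948e-04, -2.93664336e-01,  9.55908400e-01,
        -1.62259431e-01],
       [ 0.00000000e+00,  0.00000000e+00,  0.00000000e+00,
         1.00000000e+00]])})
{'time': 0.15, 'qpos': array([-1.19123617,  0.41171081, -0.01271714,  1.59682774,  0.00562344,
        1.13431652, -0.08218657]), 'joint_velocities': array([ 1.96852078e-03, -1.83371538e-03,  5.47209171e-04, -1.94924450e-03,
        6.08172732e-04, -3.74571622e-04, -4.21359436e-05]), 'effort': array([ 9.83281279e-04, -5.88335967e+01,  6.42313845e-01, -2.91293299e+01,
       -5.37508889e-02,  1.57499191e-02,  1.28876932e-04]), 'tool_pos': array([0.27045979, 0.56302363, 0.22201543]), 'tool_rot': array([-8.44793884e-05,  2.21989340e-01,  9.75048900e-01, -6.07507298e-04]), 'wrist_force': array([-0.76156772,  0.01037667,  0.44979338]), 'ft_torque': array([-0.00551502, -0.02936198,  0.01844345]), 'grip_width': 0.0875818546140084} 0.0187
```

View pics/top0.png

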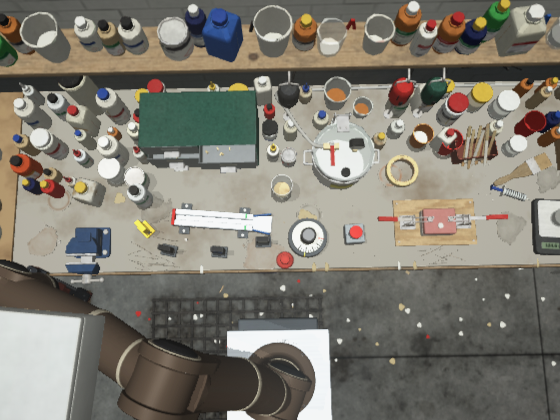

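View pics/scene0.png

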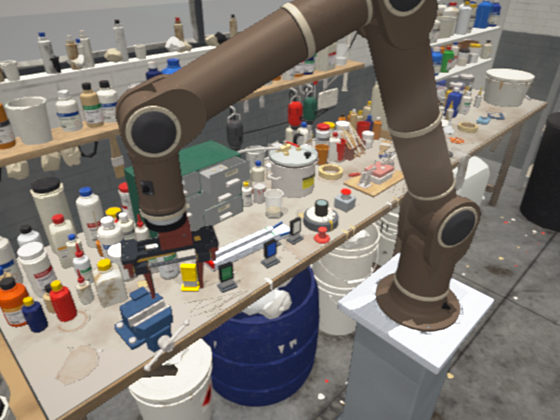

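View pics/wrist0.png

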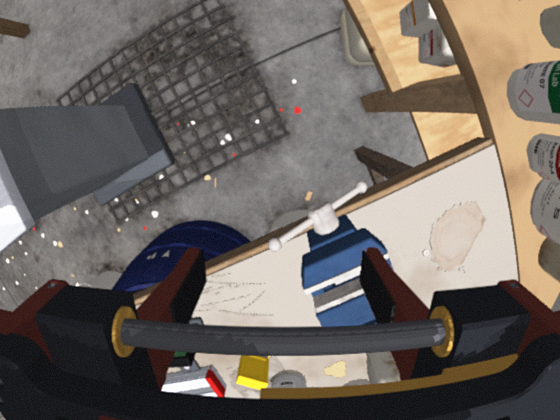

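```bash
python3 - <<'E'
from h import *
crop('top0',130,195,290,285,5,'c1'); crop('top0',250,170,390,275,5,'c2'); crop('scene0',170,190,370,300,4,'c3')
for n,u,v in [('168',168,249),('218',218,251),('262',262,240),('yel',145,228),('dial',308,236),('sh',355,232),('cast',285,259),('cup',282,187),('stop',173,216),('open',271,222)]:
    print(n,world('top','top0',u,v).round(3))
E
```

```text
168 [0.401 0.331 0.083]
218 [0.392 0.178 0.081]
262 [0.424 0.043 0.079]
yel [0.467 0.403 0.084]
dial [ 0.433 -0.098  0.081]
sh [ 0.444 -0.243  0.072]
cast [ 0.368 -0.027  0.041]
cup [ 0.605 -0.022  0.012]
stop [0.513 0.329 0.028]
open [0.489 0.015 0.018]
```

View pics/c1.png

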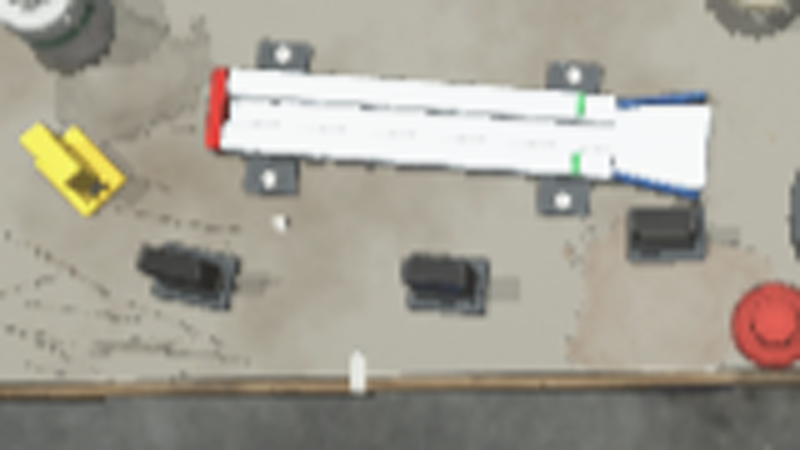

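View pics/c2.png

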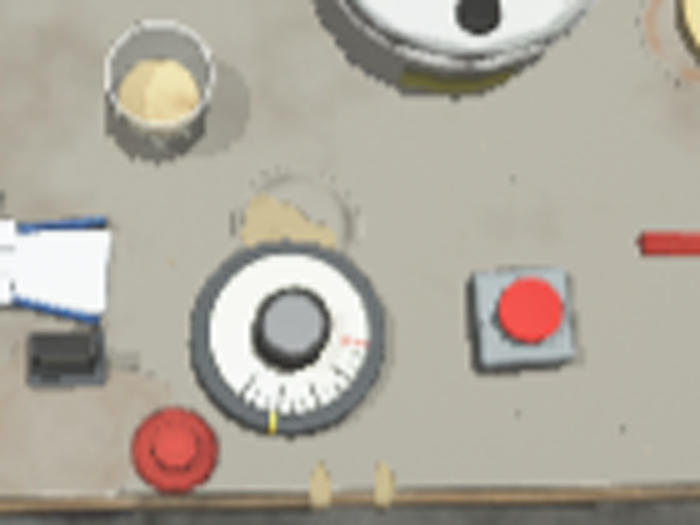

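View pics/c3.png

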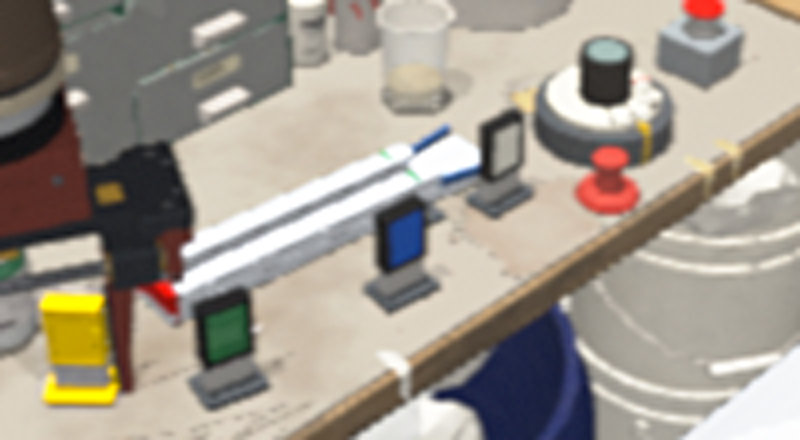

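Top view: there are three carriers, at px (168,249), (218,251) and (262,240). The scene view shows them as green, blue and white. The yellow piece at (145,228) is the look-alike and no amber is visible. I'm moving in for a closer wrist view.

```bash
python3 -m pendant '[[[17,-46,8,0,0,-64.3,-1],[17,-46,8,0,0,-64.3,-1],[17,-46,8,0,0,-64.3,-1],[17,-46,8,0,0,-64.3,-1],[17,-46,8,0,0,-64.3,-1],[17,-46,8,0,0,-64.3,-1],[17,-46,8,0,0,-64.3,-1],[17,-46,8,0,0,-64.3,-1],[17,-46,8,0,0,-64.3,-1],[17,-46,8,0,0,-64.3,-1],[17,-46,8,0,0,-64.3,-1],[17,-46,8,0,0,-64.3,-1]]]'
python3 - <<'E'
from h import *
snap('wrist','w1');snap('top','t1')
crop('t1',0,180,300,290,2.6,'t1c')
F=np.load('pics/top0.npz')['d']
print('cabinet',world('top','top0',230,160),world('top','top0',230,145),world('top','top0',160,160),world('top','top0',230,130))
E
```

```text
time: 1.65
tool_pos: [0.4402, 0.1045, 0.3023]
tool_rot: [-0.0, 0.706, 0.708, -0.0]
wrist_force: [-0.2, -0.6, 0.3]
grip_width: 0.0879
cabinet [0.65643244 0.13329047 0.15887406] [0.70399335 0.13337354 0.15634242] [0.66908357 0.35002988 0.13115372] [0.72362724 0.12604114 0.23450173]
```

View pics/w1.png

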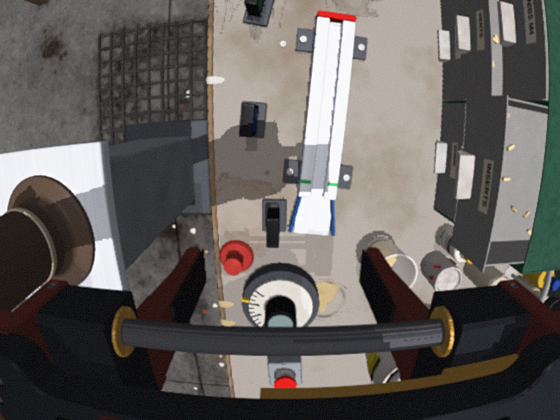

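View pics/t1c.png

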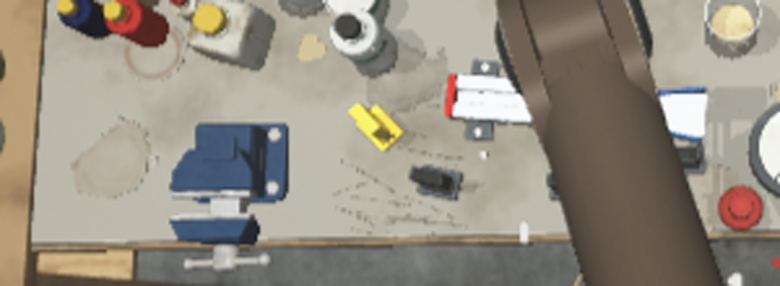

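```bash
python3 - <<'E'
from h import *
crop('w1',225,150,365,250,5.5,'w1a'); crop('w1',225,0,365,100,5.5,'w1b'); crop('w1',220,80,360,180,5.5,'w1c')
E
```

```text
(no output)
```

View pics/w1a.png

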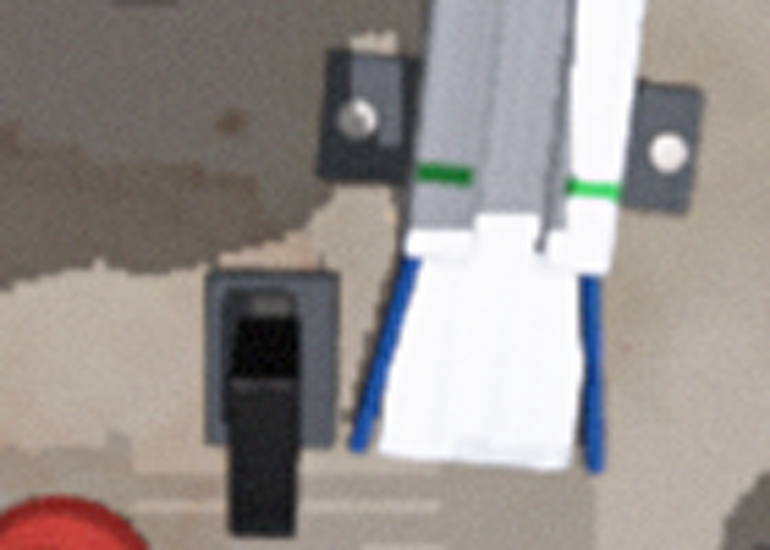

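View pics/w1b.png

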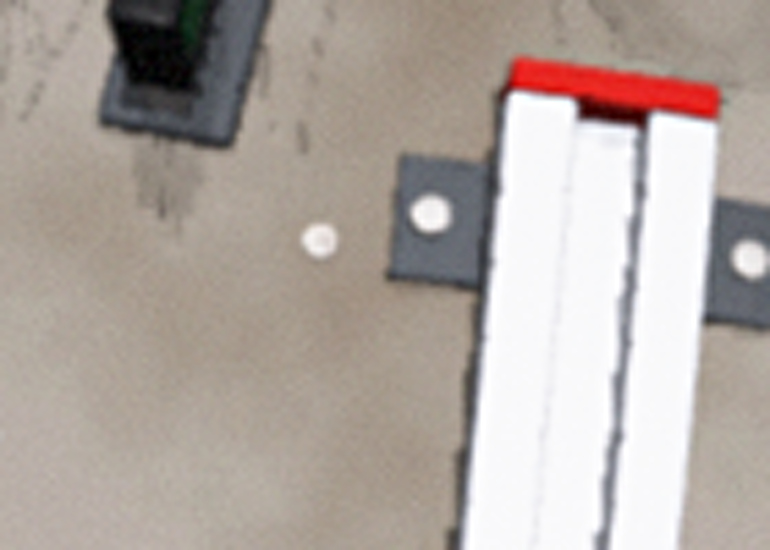

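View pics/w1c.png

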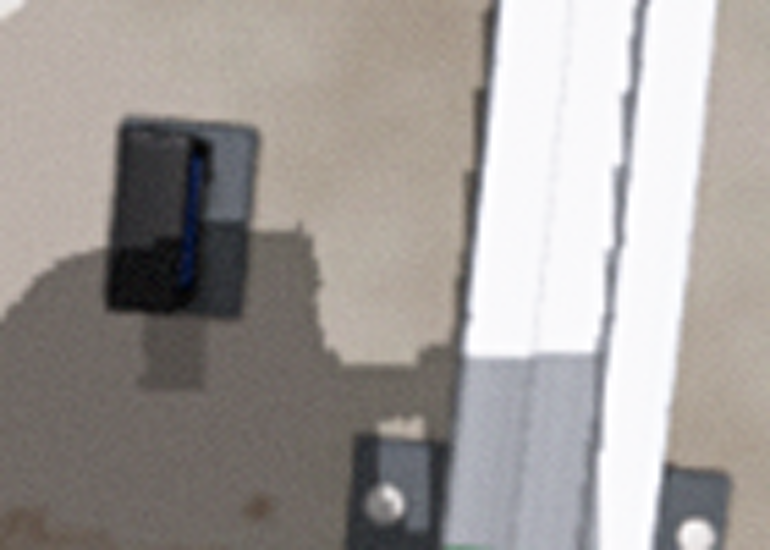

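```bash
python3 - <<'E'
from h import *
def W(pts,ox,oy,z,k=5.5,f='w1'): return np.array([world('wrist',f,ox+u/k-.4,oy+v/k-.4,z) for u,v in pts])
line=W([(417,174),(620,190)],225,150,.029); entry=W([(405,257),(607,273)],225,150,.029)
stop=W([(507,92),(718,116)],225,0,.029)
print(line,entry,stop,sep='\n')
a=line.mean(0);b=stop.mean(0);d=(b-a)[:2]; print('mid',a,b,'len',np.hypot(*d),'(228)', 'yaw',np.degrees(np.arctan2(-d[0],d[1])))
c=entry.mean(0);print('entry',c)
for n,p,ox,oy in [('white',[(207,270),(340,268),(337,445),(205,445)],225,150),('blue',[(122,118),(260,128),(242,318),(107,308)],220,80)]:
    P=W(p,ox,oy,.008)[:,:2]; print(n,P.round(4).tolist(),P.mean(0),cv2.minAreaRect(P.astype(np.float32)*1000))
    d=(P[0]+P[1]-P[2]-P[3]);print('yaw',np.degrees(np.arctan2(-d[0],d[1])), np.hypot(*d)/2)
E
```

```text
[[0.46473064 0.09543027 0.029     ]
 [0.51595889 0.09190097 0.029     ]]
[[0.46207826 0.07411359 0.029     ]
 [0.5136054  0.07031111 0.029     ]]
[[0.48483979 0.32281812 0.029     ]
 [0.53679126 0.32003412 0.029     ]]
mid [0.49034476 0.09366562 0.029     ] [0.51081552 0.32142612 0.029     ] len 0.2286785907654807 (228) yaw -5.135855363168935
entry [0.48784183 0.07221235 0.029     ]
white [[0.4109, 0.065], [0.446, 0.0657], [0.4456, 0.016], [0.4096, 0.0158]] [0.42802511 0.04064803] ((427.8182373046875, 40.76673126220703), (50.20981216430664, 35.94375991821289), 89.47682189941406)
yaw -1.0048606970911784 0.049466712501781564
blue [[0.3834, 0.2055], [0.4183, 0.2023], [0.4136, 0.1538], [0.3791, 0.1567]] [0.39860624 0.17956528] ((398.68939208984375, 179.5392608642578), (48.928314208984375, 34.986732482910156), 84.92890930175781)
yaw -5.270591585430257 0.04886281597406038
```

White is at (0.428, 0.041) with yaw −1°, blue at (0.399, 0.180) with yaw −5°. The rail yaw is −5.1° and its origin is (0.4973, 0.1714). I'll pick white first.

```bash
python3 -m pendant '[[[-1.2,-6.4,-8,0,0,-1,-1],[-1.2,-6.4,-14,0,0,-1,-1],[-1.2,-6.4,-20,0,0,-1,-1],[-1.2,-6.4,-24,0,0,-1,-1],[-1.2,-6.4,-26.6,0,0,-1,-1],[-1.2,-6.4,-26.6,0,0,-1,-1],[-1.2,-6.4,-26.6,0,0,-1,1],[-1.2,-6.4,-26.6,0,0,-1,1],[-1.2,-6.4,-26.6,0,0,-1,1],[-1.2,-6.4,-26.6,0,0,-1,1],[-1.2,-6.4,-26.6,0,0,-1,1],[-1.2,-6.4,-26.6,0,0,-1,1]]]' 40
```

```text
time: 3.25
tool_pos: [0.4286, 0.0394, 0.0367]
tool_rot: [0.0, 0.713, 0.701, 0.0]
wrist_force: [0.6, -0.2, -0.4]
grip_width: 0.031
```

```bash
python3 -m pendant '[[[0,0,0,0,0,0,1],[0,0,0,0,0,0,1],[0,0,0,0,0,0,1],[0,0,0,0,0,0,1],[0,0,0.5,0,0,0,1],[0,0,2.5,0,0,0,1],[0,0,4.5,0,0,0,1],[0,0,4.5,0,0,0,1]]]' 40; python3 - <<'E'
from h import *
snap('wrist','w2'); snap('scene','s2'); crop('s2',150,160,350,310,4,'s2c'); print(manip.sense()['tool_pos'],manip.sense()['tool_rot'])
E
```

```text
time: 4.25
tool_pos: [0.4296, 0.0397, 0.0828]
tool_rot: [0.001, 0.713, 0.701, 0.001]
wrist_force: [0.2, 0.3, -1.4]
grip_width: 0.0157
[0.42855116 0.03957785 0.08148794] [5.81002154e-06 7.12852113e-01 7.01314343e-01 2.39474000e-04]
```

View pics/w2.png

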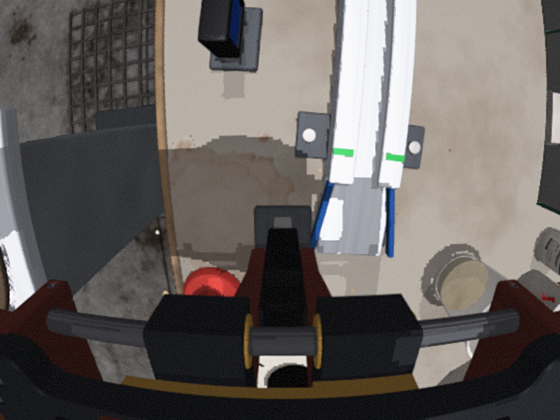

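View pics/s2c.png

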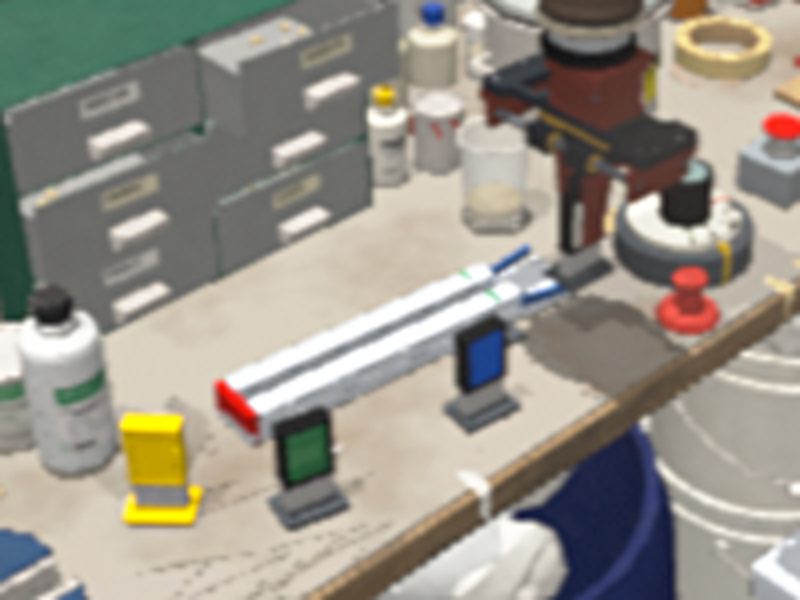

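White is held: its shoe shows at (255–310, 205–230) and the grip is 15.7 mm wide. I'm moving it to hover over the apron.

```bash
python3 -m pendant '[[[3,-0.4,0,0,0,-4.2,1],[5.65,-0.4,0,0,0,-4.2,1],[5.65,-0.4,0,0,0,-4.2,1],[5.65,-0.4,-1,0,0,-4.2,1],[5.65,-0.4,-1,0,0,-4.2,1],[5.65,-0.4,-1,0,0,-4.2,1]]]'; python3 - <<'E'
from h import *
snap('wrist','w3'); crop('w3',230,100,390,220,5,'w3c'); print(manip.sense()['tool_pos'],manip.sense()['tool_rot'])
E
```

```text
time: 5.1
tool_pos: [0.4844, 0.0353, 0.0714]
tool_rot: [-0.0, 0.738, 0.675, -0.0]
wrist_force: [0.7, -0.2, -2.1]
grip_width: 0.0158
[0.48476146 0.03538319 0.07162737] [-1.15514594e-04  7.38184527e-01  6.74598833e-01 -6.50968306e-05]
```

View pics/w3.png

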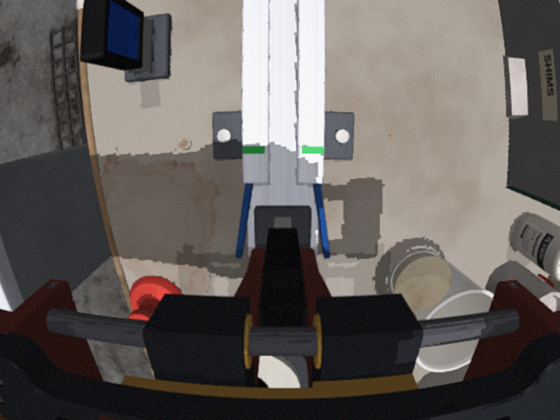

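View pics/w3c.png

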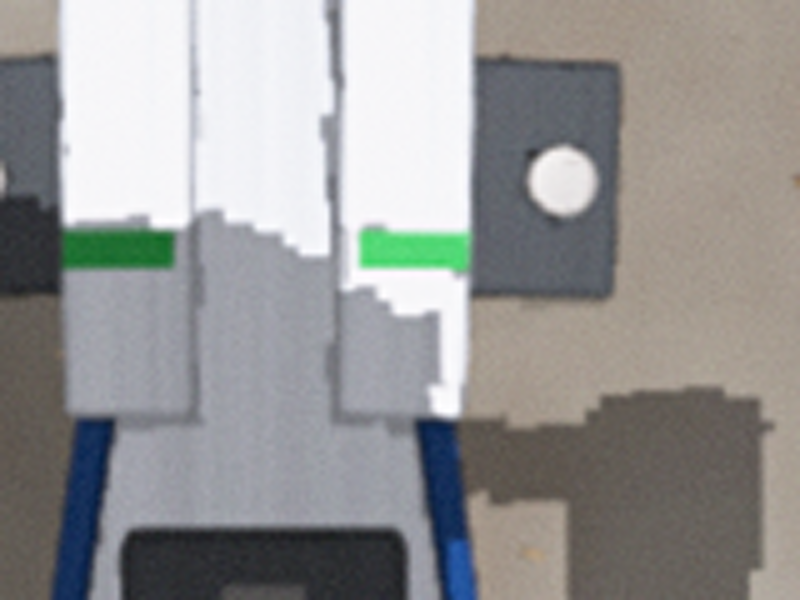

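```bash
python3 - <<'E'
from h import *
def W(pts,ox,oy,z,k=5,f='w3'): return np.array([world('wrist',f,ox+u/k-.4,oy+v/k-.4,z) for u,v in pts])
L=W([(63,250),(470,250)],230,100,.029).mean(0); E=W([(67,415),(462,418)],230,100,.029).mean(0)
S=W([(122,530),(405,530)],230,100,.0351+.008)
print(L,E,S,S.mean(0))
d=np.array([.0895,.996]);n=np.array([.996,-.0895]);o=np.array([.4973,.1714])
for p in (L,E,S.mean(0),np.array([.4848,.0354])): q=p[:2]-o; print('rail x',q@n*1000,'y',q@d*1000)
E
```

```text
[0.49022277 0.09385784 0.029     ] [0.48804694 0.07235921 0.029     ] [[0.46972227 0.06270968 0.0431    ]
 [0.50414833 0.05963868 0.0431    ]] [0.4869353  0.06117418 0.0431    ]
rail x -0.10890085305953355 y -77.86540860543343
rail x -0.3518933096755858 y -99.47277779706143
rail x -0.458033204100399 y -110.7125618276278
rail x -0.278000000000011 y -136.57475000000002
```

```bash
python3 -m pendant '[[[0.02,0,-1,0,0,0,1],[0.02,0,-2,0,0,0,1],[0.02,0,-2.28,0,0,0,1],[0.02,0,-2.28,0,0,0,1],[0.11,1,-2.28,0,0,0,1],[0.2,2,-2.28,0,0,0,1],[0.29,3,-2.28,0,0,0,1],[0.38,4,-2.28,0,0,0,1],[0.47,5,-2.28,0,0,0,1],[0.56,6,-2.28,0,0,0,1],[0.56,6,-2.28,0,0,0,1]]]'; python3 - <<'E'
from h import *
snap('wrist','w4');s=manip.sense(); print(s['tool_pos'],s['wrist_force'],s['ft_torque'])
E
```

```text
time: 6.52
tool_pos: [0.4908, 0.0964, 0.0488]
tool_rot: [-0.0, 0.738, 0.675, 0.0]
wrist_force: [0.6, -0.5, -1.3]
grip_width: 0.0157
[0.49066946 0.09567495 0.04879564] [-0.25811783  0.73326353 -1.60126475] [-0.03665098  0.05987434  0.01004691]
```

View pics/w4.png

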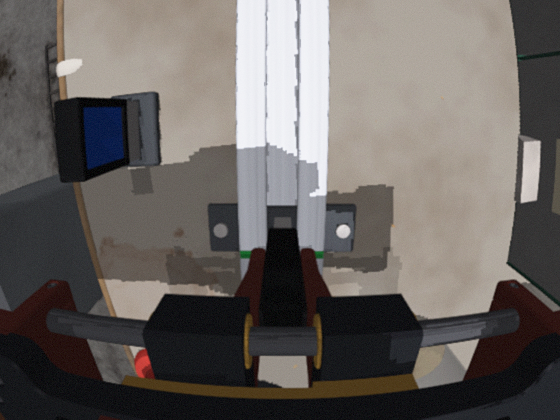

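```bash
python3 -m pendant '[[[0.18,2,0,0,0,0,1],[0.36,4,0,0,0,0,1],[0.54,6,0,0,0,0,1],[0.72,8,0,0,0,0,1],[0.9,10,0,0,0,0,1],[1.08,12,0,0,0,0,1],[1.26,14,0,0,0,0,1],[1.44,16,0,0,0,0,1],[1.65,18.4,0,0,0,0,1],[1.65,18.4,0,0,0,0,1],[1.65,18.4,0,0,0,0,-0.3],[1.65,18.4,0,0,0,0,-0.3]]]'; python3 - <<'E'
from h import *
snap('wrist','w5');s=manip.sense(); print(s['tool_pos'],s['wrist_force'],s['ft_torque'],s['grip_width'])
E
```

```text
time: 8.07
tool_pos: [0.5075, 0.2784, 0.049]
tool_rot: [0.0, 0.739, 0.674, 0.0]
wrist_force: [-0.9, 0.1, 0.6]
grip_width: 0.0324
[0.50746821 0.27847174 0.04903952] [ 0.21607532 -0.04042863 -0.522058  ] [-0.06082299  0.05176315 -0.03705333] 0.03650835445135934
```

View pics/w5.png

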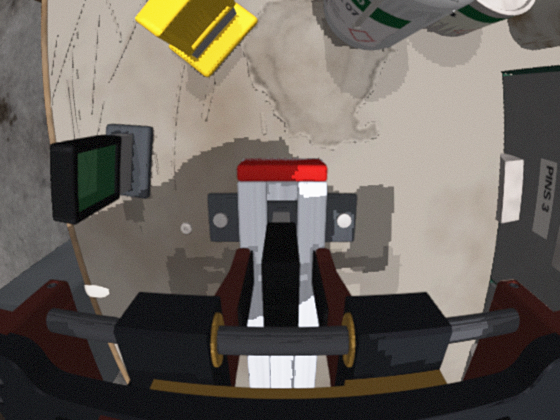

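```bash
python3 -m pendant '[[[0,0,0,0,0,0,-0.3],[0,0,6,0,0,0,-0.3],[0,0,12,0,0,0,-1],[-4,0,18,0,0,0,-1],[-9,-1,22,0,0,0,-1],[-9,-1,22,0,0,0,-1],[-9,-1,22,0,0,0,-1]]]'; python3 - <<'E'
from h import *
snap('wrist','w6');s=manip.sense(); print(s['tool_pos'],s['wrist_force'],s['ft_torque'],s['grip_width'])
crop('w6',170,30,350,165,4.4,'w6a');
E
```

```text
time: 9.0
tool_pos: [0.4172, 0.2696, 0.2693]
tool_rot: [-0.0, 0.738, 0.675, 0.001]
wrist_force: [0.0, -0.1, 0.2]
grip_width: 0.088
[0.41745525 0.26940728 0.26839195] [0.31897961 0.29984716 0.82266472] [-0.09664579  0.07332908 -0.00432441] 0.08786236815258017
```

View pics/w6.png

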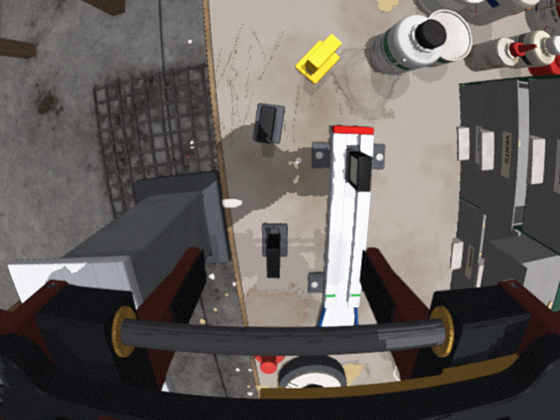

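```bash
python3 - <<'E'
from h import *
crop('w6',235,85,385,200,5,'w6a');crop('w6',235,205,385,320,5,'w6b');
E
```

```text
(no output)
```

View pics/w6a.png

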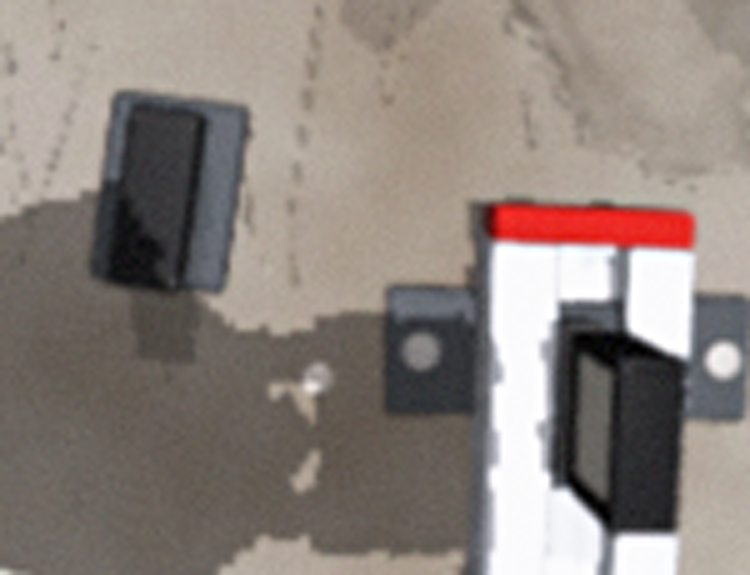

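View pics/w6b.png

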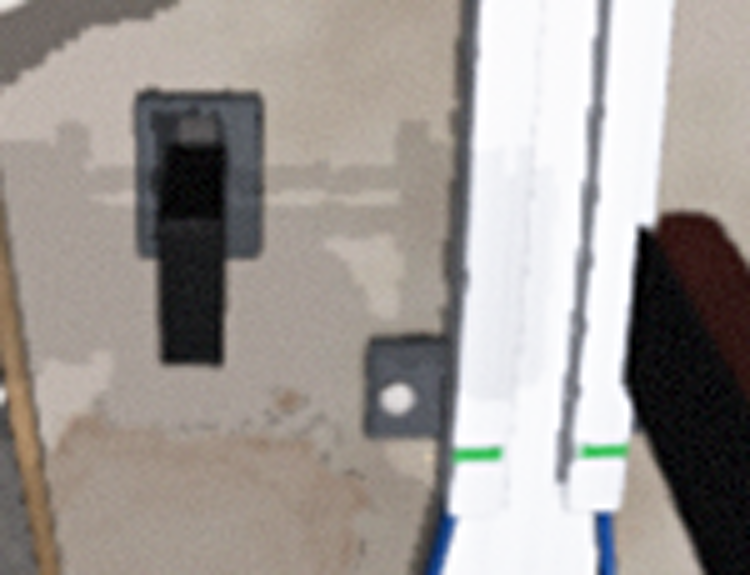

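```bash
cat >> h.py <<'E'
def W(f,pts,ox,oy,z,k): return np.array([world('wrist',f,ox+u/k-.4,oy+v/k-.4,z) for u,v in pts])
def shoe(f,p,ox,oy,k,z=.008):
    P=W(f,p,ox,oy,z,k)[:,:2]; d=P[0]+P[1]-P[2]-P[3]; e=P[1]+P[2]-P[0]-P[3]
    print('centre',P.mean(0).round(4),'yaw',np.degrees(np.arctan2(-d[0],d[1])).round(1),np.degrees(np.arctan2(e[1],e[0])).round(1),'len',np.hypot(*d)/2,np.hypot(*e)/2)
E
python3 - <<'E'
from h import *
print('green');shoe('w6',[(116,91),(249,104),(221,293),(92,278)],235,85,5)
print('blue');shoe('w6',[(136,91),(263,93),(261,258),(137,255)],235,205,5)
s=manip.sense();t=np.arctan2(s['tool_rot'][2],s['tool_rot'][1]);print(s['tool_pos'],'jaw',np.degrees(np.arctan2(-np.cos(2*t),np.sin(2*t))))
E
```

```text
green
centre [0.4059 0.3421] yaw -13.1 -11.7 len 0.04955940822031046 0.03403168882708287
blue
centre [0.3985 0.1814] yaw -5.7 -6.2 len 0.04977068324586979 0.03523874102323116
[0.41745525 0.26940728 0.26839195] jaw -5.142907669422216
```

Blue is at (0.3985, 0.180), yaw −5.5°, unmoved. Green is at (0.406, 0.342), yaw −12.5°. Picking blue next.

```bash
python3 -m pendant '[[[-1.9,-5,-6,0,0,0,-1],[-1.9,-8.9,-12,0,0,0,-1],[-1.9,-8.9,-17,0,0,0,-1],[-1.9,-8.9,-21,0,0,0,-1],[-1.9,-8.9,-23.2,0,0,0,-1],[-1.9,-8.9,-23.2,0,0,0,-1],[-1.9,-8.9,-23.2,0,0,0,1],[-1.9,-8.9,-23.2,0,0,0,1],[-1.9,-8.9,-23.2,0,0,0,1],[-1.9,-8.9,-23.2,0,0,0,1],[-1.9,-8.9,-23.2,0,0,0,1],[-1.9,-8.9,-23.2,0,0,0,1]]]' 40
python3 -m pendant '[[[0,0,0,0,0,0,1],[0,0,0,0,0,0,1],[0,0,0,0,0,0,1],[0,0,0,0,0,0,1],[0,0,0,0,0,0,1]]]'; python3 -c "
from h import *;print(manip.sense()['tool_pos'])"
```

```text
time: 10.55
tool_pos: [0.3982, 0.1805, 0.0369]
tool_rot: [-0.0, 0.738, 0.675, 0.0]
wrist_force: [-0.2, 0.6, -0.1]
grip_width: 0.0311
time: 11.18
tool_pos: [0.3982, 0.1803, 0.0368]
tool_rot: [0.0, 0.738, 0.675, -0.0]
wrist_force: [0.0, 0.2, -0.9]
grip_width: 0.0159
[0.39816459 0.18033032 0.03678851]
```

```bash
python3 -m pendant '[[[0,0,2,0,0,0,1],[0,0,5,0,0,0,1],[2,-4,5,0,0,0,1],[4.5,-8,5,0,0,0,1],[7,-12,5,0,0,0,1],[8.7,-14.5,5,0,0,0,1],[8.7,-14.5,4,0,0,0,1],[8.7,-14.5,3.5,0,0,0,1],[8.7,-14.5,3.5,0,0,0,1]]]'; python3 - <<'E'
from h import *
snap('wrist','w7'); crop('w7',230,100,390,220,5,'w7c'); print(manip.sense()['tool_pos'])
E
```

```text
time: 12.3
tool_pos: [0.4842, 0.0364, 0.0712]
tool_rot: [-0.001, 0.738, 0.675, -0.001]
wrist_force: [-0.0, 1.3, -0.4]
grip_width: 0.0155
[0.4844986  0.03638668 0.07154448]
```

View pics/w7c.png

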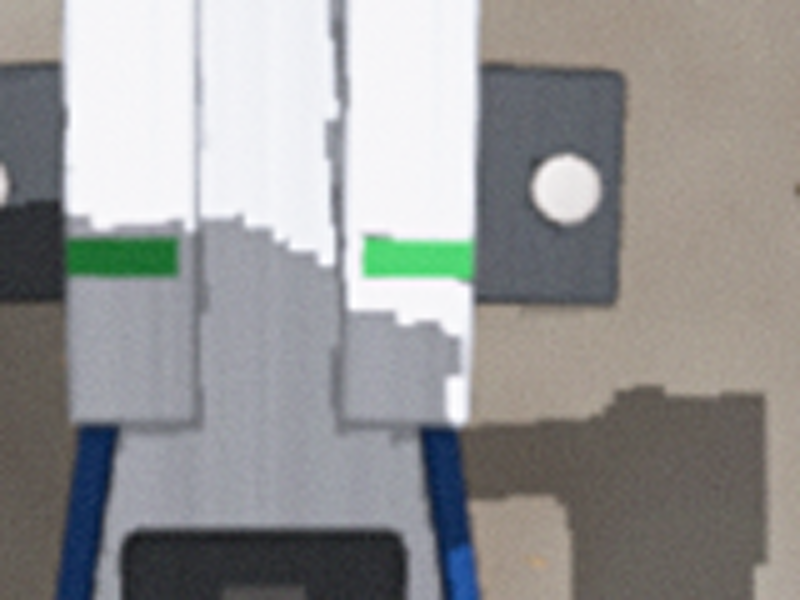

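```bash
python3 -m pendant '[[[0.06,0,-1,0,0,0,1],[0.06,0,-2,0,0,0,1],[0.06,0,-2.27,0,0,0,1],[0.06,0,-2.27,0,0,0,1],[0.15,1,-2.27,0,0,0,1],[0.24,2,-2.27,0,0,0,1],[0.33,3,-2.27,0,0,0,1],[0.42,4,-2.27,0,0,0,1],[0.51,5,-2.27,0,0,0,1],[0.6,6,-2.27,0,0,0,1],[0.69,7,-2.27,0,0,0,1],[0.69,7,-2.27,0,0,0,1]]]'; python3 - <<'E'
from h import *
snap('wrist','w8');s=manip.sense(); print(s['tool_pos'],s['wrist_force'],s['ft_torque'])
E
```

```text
time: 13.85
tool_pos: [0.4922, 0.1063, 0.0491]
tool_rot: [-0.0, 0.738, 0.675, 0.0]
wrist_force: [0.3, 0.7, -1.8]
grip_width: 0.0159
[0.49207604 0.10560883 0.04909178] [-0.70206217 -0.04821957 -1.40298869] [-0.05710733  0.07286216  0.03513472]
```

View pics/w8.png

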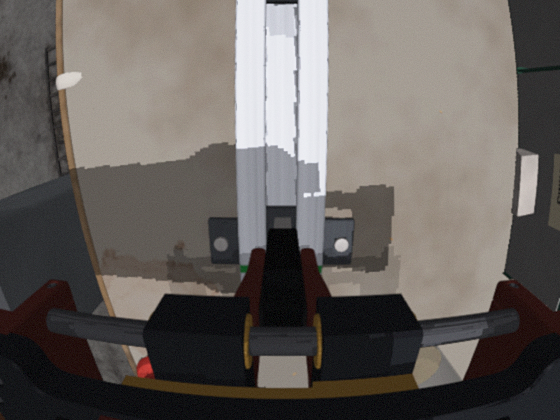

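```bash
python3 -m pendant '[[[0.18,2,0,0,0,0,1],[0.36,4,0,0,0,0,1],[0.54,6,0,0,0,0,1],[0.72,8,0,0,0,0,1],[0.9,10,0,0,0,0,1],[1.0,11,0,0,0,0,1],[1.0,11,0,0,0,0,1],[1.0,11,0,0,0,0,-0.3],[1.0,11,0,0,0,0,-0.3],[1.0,11,0,0,0,0,-0.3],[1,11,0,0,0,0,-0.3],[1,11,6,0,0,0,-0.3]]]'
python3 -m pendant '[[[0,0,6,0,0,0,-0.5],[-5,6,12,0,0,-4,-1],[-9,9,16,0,0,-7,-1],[-9,9,16,0,0,-7,-1],[-9,9,16,0,0,-7,-1]]]'
python3 - <<'E'
from h import *
snap('wrist','w9');s=manip.sense(); print(s['tool_pos'],s['wrist_force'],s['ft_torque'],s['grip_width'])
E
```

```text
time: 15.4
tool_pos: [0.4995, 0.2143, 0.1065]
tool_rot: [-0.0, 0.738, 0.675, -0.004]
wrist_force: [0.6, 1.5, 0.3]
grip_width: 0.0566
time: 16.02
tool_pos: [0.4111, 0.3077, 0.2707]
tool_rot: [-0.001, 0.777, 0.63, 0.002]
wrist_force: [1.1, -0.8, -0.8]
grip_width: 0.0878
[0.41181151 0.30604069 0.26959459] [ 0.85612991  0.27416338 -0.40072077] [-0.04884822  0.11979232 -0.00160285] 0.08813417095681225
```

View pics/w9.png

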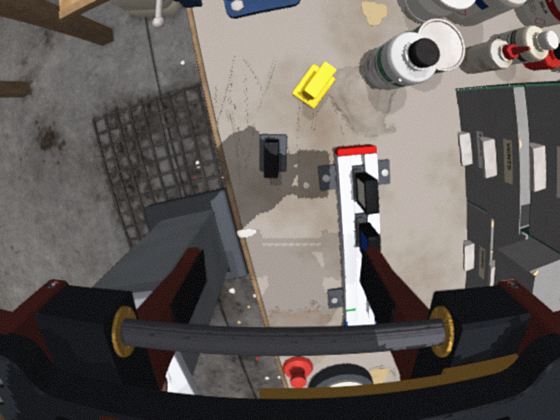

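```bash
python3 - <<'E'
from h import *
crop('w9',230,120,390,240,5,'w9a')
E
```

View pics/w9a.png

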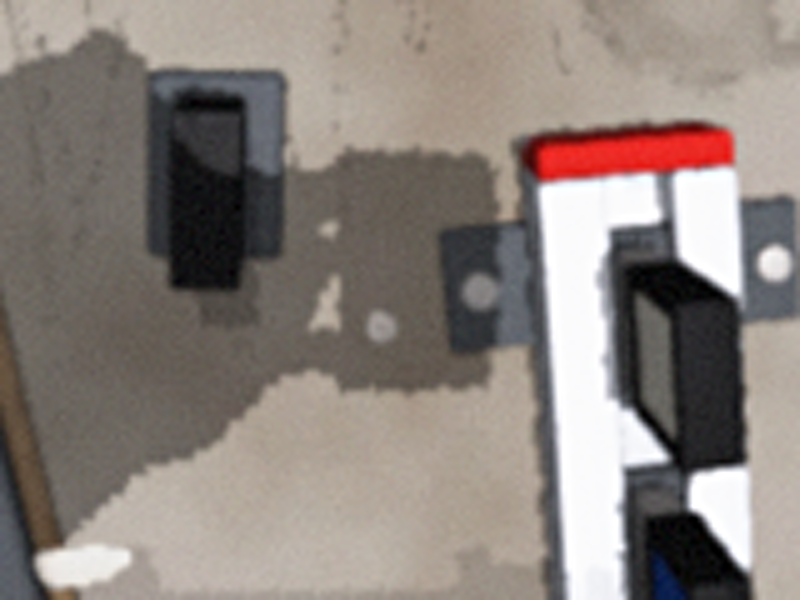

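```bash
python3 - <<'E'
from h import *
shoe('w9',[(149,72),(285,72),(282,257),(151,253)],230,120,5)
s=manip.sense();t=np.arctan2(s['tool_rot'][2],s['tool_rot'][1]);print(s['tool_pos'],'jaw',np.degrees(np.arctan2(-np.cos(2*t),np.sin(2*t))))
E
```

```text
centre [0.4061 0.3422] yaw -12.3 -13.0 len 0.0485361834680548 0.03500762806692924
[0.41181151 0.30604069 0.26959459] jaw -12.02280547089419
```

```bash
python3 -m pendant '[[[-0.6,3.5,-6,0,0,-0.4,-1],[-0.6,3.5,-12,0,0,-0.4,-1],[-0.6,3.5,-17,0,0,-0.4,-1],[-0.6,3.5,-21,0,0,-0.4,-1],[-0.6,3.5,-23.3,0,0,-0.4,-1],[-0.6,3.5,-23.3,0,0,-0.4,-1],[-0.6,3.5,-23.3,0,0,-0.4,1],[-0.6,3.5,-23.3,0,0,-0.4,1],[-0.6,3.5,-23.3,0,0,-0.4,1],[-0.6,3.5,-23.3,0,0,-0.4,1],[-0.6,3.5,-23.3,0,0,-0.4,1],[-0.6,3.5,-23.3,0,0,-0.4,1]]]' 40
python3 -m pendant '[[[0,0,0,0,0,0,1],[0,0,0,0,0,0,1],[0,0,0,0,0,0,1],[0,0,0,0,0,0,1],[0,0,0,0,0,0,1]]]'; python3 -c "
from h import *;print(manip.sense()['tool_pos'])"
```

```text
time: 17.58
tool_pos: [0.4061, 0.3404, 0.0362]
tool_rot: [-0.0, 0.78, 0.626, 0.0]
wrist_force: [0.1, -0.3, 0.1]
grip_width: 0.0314
time: 18.2
tool_pos: [0.4061, 0.3403, 0.036]
tool_rot: [0.0, 0.78, 0.626, -0.0]
wrist_force: [-0.2, 0.4, -2.5]
grip_width: 0.0159
[0.40606375 0.34026901 0.03601836]
```

```bash
python3 -m pendant '[[[0,0,2,0,0,0,1],[0,0,5,0,0,0,1],[0.5,-5,5,0,0,3,1],[1,-10,5,0,0,7.4,1],[1.5,-15,5,0,0,7.4,1],[2,-20,5,0,0,7.4,1],[3,-25,5,0,0,7.4,1],[5,-29,5,0,0,7.4,1],[7.9,-30.5,5,0,0,7.4,1],[7.9,-30.5,4,0,0,7.4,1],[7.9,-30.5,3.5,0,0,7.4,1],[7.9,-30.5,3.5,0,0,7.4,1]]]'; python3 - <<'E'
from h import *
snap('wrist','w10'); crop('w10',230,100,390,220,5,'w10c'); s=manip.sense();print(s['tool_pos'],s['tool_rot'],s['grip_width'])
E
```

```text
time: 19.7
tool_pos: [0.4838, 0.036, 0.0705]
tool_rot: [-0.001, 0.738, 0.675, -0.001]
wrist_force: [-0.5, 1.1, -2.2]
grip_width: 0.016
[0.48424167 0.03602421 0.07086174] [-3.98098078e-04  7.37802479e-01  6.75016419e-01 -4.22228565e-04] 0.016149101005783238
```

View pics/w10c.png

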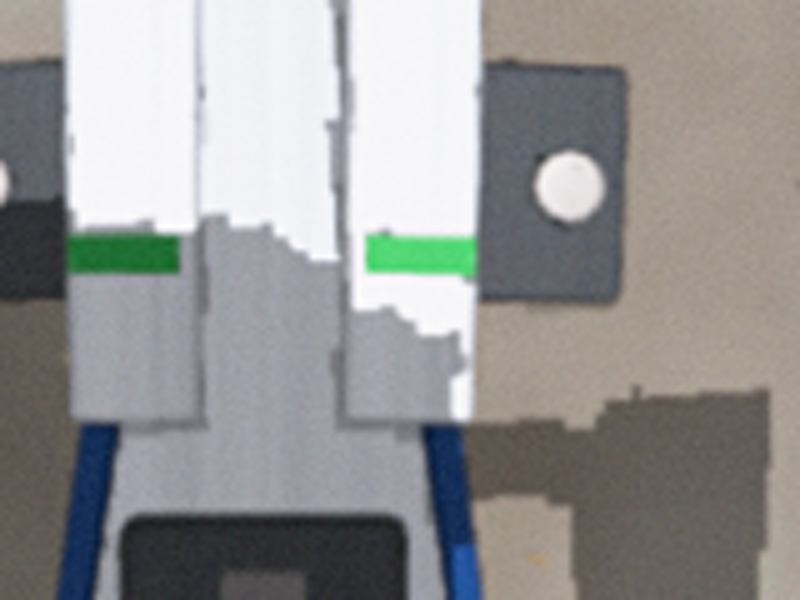

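```bash
python3 -m pendant '[[[0.08,0,-1,0,0,0,1],[0.08,0,-2,0,0,0,1],[0.08,0,-2.28,0,0,0,1],[0.08,0,-2.28,0,0,0,1],[0.17,1,-2.28,0,0,0,1],[0.26,2,-2.28,0,0,0,1],[0.35,3,-2.28,0,0,0,1],[0.44,4,-2.28,0,0,0,1],[0.53,5,-2.28,0,0,0,1],[0.62,6,-2.28,0,0,0,1],[0.71,7,-2.28,0,0,0,1],[0.71,7,-2.28,0,0,0,1]]]'; python3 - <<'E'
from h import *
snap('wrist','w11');s=manip.sense(); print(s['tool_pos'],s['wrist_force'],s['ft_torque'])
E
```

```text
time: 21.25
tool_pos: [0.4923, 0.1063, 0.0483]
tool_rot: [-0.0, 0.738, 0.675, 0.0]
wrist_force: [-0.4, 0.3, -1.1]
grip_width: 0.0159
[0.49219761 0.10564145 0.04830936] [-0.75026484  0.68188526 -1.41245963] [-0.05756488  0.04475852 -0.04432008]
```

View pics/w11.png

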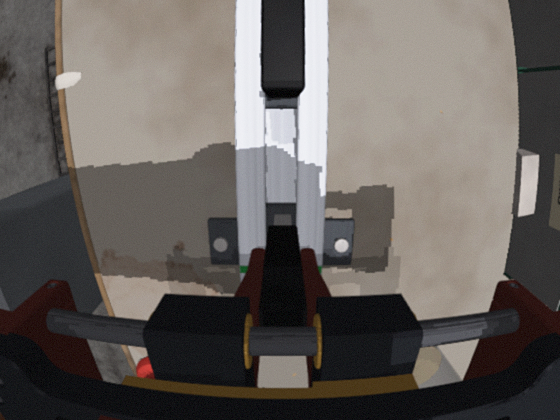

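```bash
python3 -m pendant '[[[0.18,2,0,0,0,0,1],[0.36,4,0,0,0,0,1],[0.46,5.2,0,0,0,0,1],[0.46,5.2,0,0,0,0,1],[0.46,5.2,0,0,0,0,-0.3],[0.46,5.2,0,0,0,0,-0.3],[0.46,5.2,0,0,0,0,-0.3],[0.46,5.2,0,0,0,0,-0.3],[0.46,5.2,6,0,0,0,-0.3],[0.46,5.2,12,0,0,0,-0.3],[-2,0,18,0,0,0,-1],[-3,-6,22,0,0,0,-1]]]'
python3 -m pendant '[[[-2.5,-6,0,0,0,0,-1],[-2.5,-11,0,0,0,0,-1],[-2.5,-14,0,0,0,0,-1],[-2.5,-14,0,0,0,0,-1],[-2.5,-14,0,0,0,0,-1]]]'
python3 - <<'E'
from h import *
snap('wrist','w12');s=manip.sense(); print(s['tool_pos'],s['wrist_force'],s['ft_torque'],s['grip_width'])
snap('top','t12'); crop('t12',130,180,400,280,2.9,'t12c')
E
```

```text
time: 22.8
tool_pos: [0.4672, 0.0687, 0.2522]
tool_rot: [0.0, 0.738, 0.675, 0.001]
wrist_force: [0.4, 0.3, 0.5]
grip_width: 0.0738
time: 23.42
tool_pos: [0.4424, -0.0701, 0.2504]
tool_rot: [-0.0, 0.738, 0.675, 0.0]
wrist_force: [1.2, 0.1, 0.2]
grip_width: 0.0876
[ 0.44250276 -0.06980355  0.25036066] [-0.18536888  0.51298537  0.20900658] [-0.0697792   0.05056712 -0.01865894] 0.08759054186730914
```

View pics/w12.png

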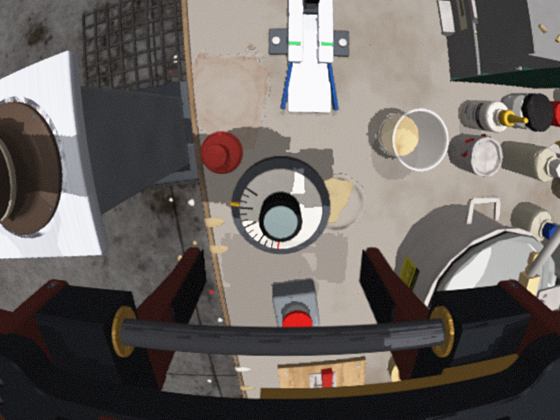

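View pics/t12c.png

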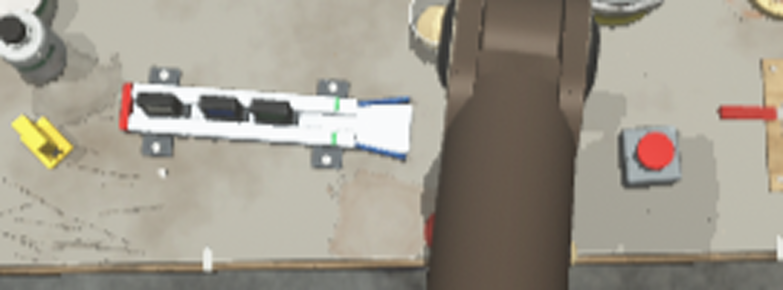

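```bash
python3 - <<'E'
from h import *
crop('w12',215,150,345,260,6,'w12c')
E
```

```text
(no output)
```

View pics/w12c.png

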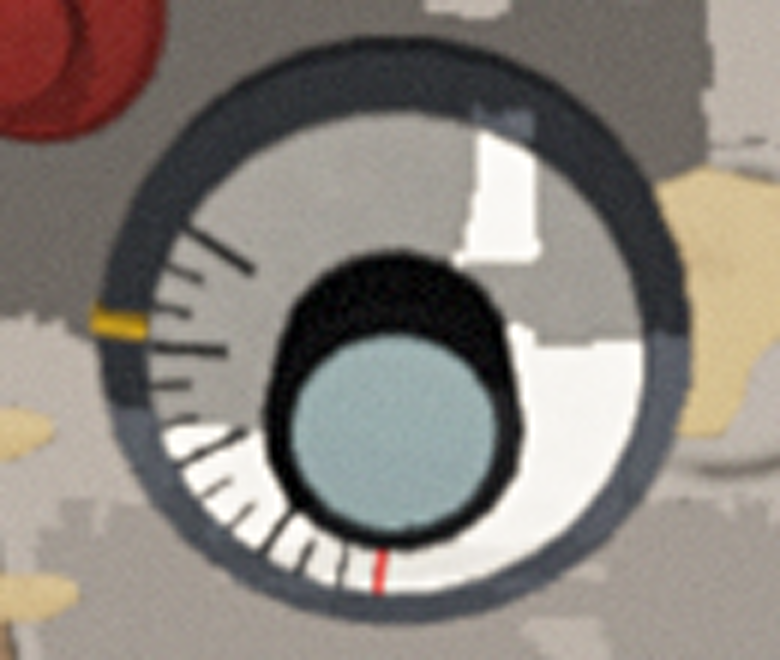

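```bash
cat > dial.py <<'E'
from h import *
def ana(f,ox,oy,k,rim,ticks,idx,cap,ids):
    D=W(f,rim,ox,oy,.038,k)[:,:2]
    A=np.c_[2*D,np.ones(len(D))]; s=np.linalg.lstsq(A,(D**2).sum(1),rcond=None)[0]; c=s[:2]; r=np.sqrt(s[2]+c@c)
    print('centre',c.round(4),'r',r.round(4)); 
    if cap: print('cap centre',W(f,cap,ox,oy,.082,k)[:,:2].mean(0).round(4))
    ang=lambda p:np.degrees(np.arctan2(*(p-c)[::-1]))
    ti=[ang(W(f,[t],ox,oy,.038,k)[0,:2]) for t in ticks]
    for zi in (.03,.038): 
        i=ang(W(f,[idx],ox,oy,zi,k)[0,:2])
        print('idx',round(i,1),'reads',[round(float(n+((t-i+180)%360-180)),1) for n,t in zip(ids,ti)])
    return c
E
python3 - <<'E'
from dial import *
ana('w12',215,150,6,[(390,112),(640,345),(152,345),(215,205),(575,175),(250,540),(600,480),(390,597)],
 [(381,590),(270,552),(178,463),(153,348),(190,230),(163,309),(152,387)],(120,322),[(292,427),(499,430),(395,333),(393,530)],[0,30,60,90,120,100,80])
print(world('wrist','w12',297,320,.068), world('top','t12',130+655/2.9,180+151/2.9,.068))
E
```

```text
centre [ 0.4381 -0.1013] r 0.0497
cap centre [ 0.4376 -0.1012]
idx 168.9 reads [91.6, 93.0, 91.7, 92.8, 92.7, 93.0, 92.2]
idx 166.6 reads [94.0, 95.4, 94.0, 95.1, 95.1, 95.4, 94.6]
[ 0.44610827 -0.24160155  0.068     ] [ 0.4441821  -0.24658821  0.068     ]
```

Dial: the red 0 tick is at crop (380,570) and the yellow index at (120,322) falls just past the 90 tick, so it reads about 94°. I'll turn it clockwise by about 64°.

```bash
python3 -c "
from h import *
print(world('wrist','w12',215+120/6,150+322/6),world('wrist','w12',215+105/6,150+322/6))"
python3 -m pendant '[[[-0.45,-3.15,-6,0,0,0,-1],[-0.45,-3.15,-12,0,0,0,-1],[-0.45,-3.15,-16,0,0,0,-1],[-0.45,-3.15,-20.5,0,0,0,-1],[-0.45,-3.15,-20.5,0,0,0,-1],[-0.45,-3.15,-20.5,0,0,0,1],[-0.45,-3.15,-20.5,0,0,0,1],[-0.45,-3.15,-20.5,0,0,0,1],[-0.45,-3.15,-20.5,0,0,0,1],[-0.45,-3.15,-20.5,0,0,0,1],[-0.45,-3.15,-20.5,0,0,0,1],[-0.45,-3.15,-20.5,0,0,0,1]]]' 40
```

```text
[ 0.38339905 -0.08899189  0.03716277] [ 0.38049924 -0.08849809  0.03797813]
time: 25.02
tool_pos: [0.4371, -0.102, 0.0458]
tool_rot: [-0.001, 0.738, 0.675, 0.0]
wrist_force: [-4.4, 1.4, 9.7]
grip_width: 0.0475
```

```bash
python3 -m pendant '[[[0,0,0,0,0,-8,1],[0,0,0,0,0,-16,1],[0,0,0,0,0,-24,1],[0,0,0,0,0,-32,1],[0,0,0,0,0,-40,1],[0,0,0,0,0,-48,1],[0,0,0,0,0,-56,1],[0,0,0,0,0,-62,1],[0,0,0,0,0,-64.8,1],[0,0,0,0,0,-64.8,1],[0,0,0,0,0,-64.8,1]]]'
python3 - <<'E'
from h import *
s=manip.sense();t=np.arctan2(s['tool_rot'][2],s['tool_rot'][1]);print(s['tool_pos'],'jaw',np.degrees(np.arctan2(-np.cos(2*t),np.sin(2*t))),s['wrist_force'],s['ft_torque'],s['grip_width'],s['qpos'])
snap('wrist','w13')
E
```

```text
time: 26.4
tool_pos: [0.436, -0.1011, 0.0458]
tool_rot: [-0.002, 0.985, 0.174, -0.001]
wrist_force: [-10.7, 6.2, 20.8]
grip_width: 0.0473
[ 0.43597334 -0.10112461  0.04581246] jaw -69.9451585922908 [-10.70486878   6.23869719  20.80494536] [0.60177735 1.99154945 0.00898061] 0.04730730483818774 [-0.64034296  0.57702929  1.00601064  2.22194267 -0.75491506  0.74227126
 -0.32933902]
```

View pics/w13.png

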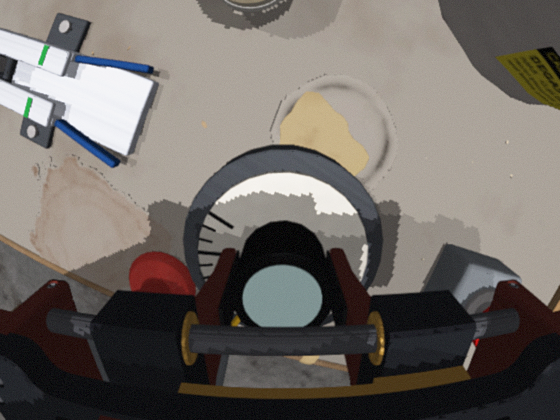

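```bash
python3 -m pendant '[[[0,0,0,0,0,0,-1],[0,0,0,0,0,0,-1],[0,0,0,0,0,0,-1],[0,0,4,0,0,0,-1],[0,0,10,0,0,0,-1],[0,0,15,0,0,10,-1],[0,0,17,0,0,20,-1],[0,0,17,0,0,30,-1],[0,-2,17,0,0,40,-1],[0,-3,17,0,0,50,-1],[0,-3,17,0,0,60,-1],[0,-3,17,0,0,65,-1]]]'
python3 -m pendant '[[[0,0,0,0,0,0,-1],[0,0,0,0,0,0,-1]]]'
python3 - <<'E'
from h import *
snap('wrist','w14'); crop('w14',205,100,365,220,5,'w14c')
E
```

```text
time: 27.95
tool_pos: [0.4379, -0.1328, 0.2155]
tool_rot: [0.0, 0.736, 0.677, 0.0]
wrist_force: [-0.4, 0.2, 0.1]
grip_width: 0.088
time: 28.2
tool_pos: [0.4379, -0.1325, 0.2155]
tool_rot: [0.0, 0.738, 0.675, 0.0]
wrist_force: [0.4, 0.5, -0.0]
grip_width: 0.0875
```

View pics/w14.png

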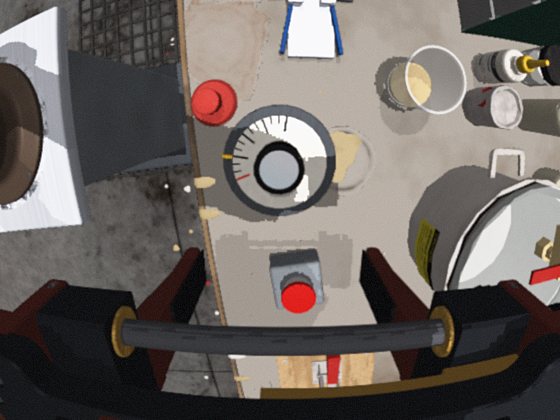

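View pics/w14c.png

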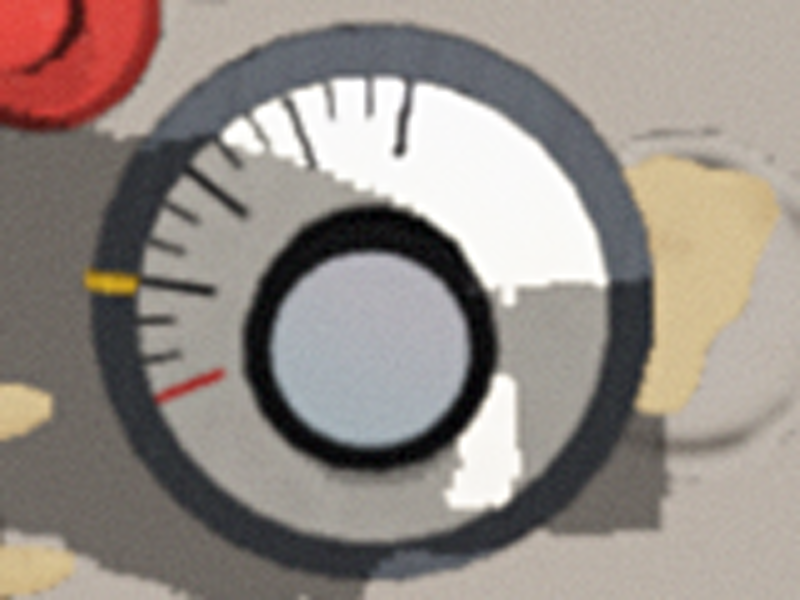

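```bash
python3 - <<'E'
from dial import *
c=ana('w14',205,100,5,[(380,77),(608,290),(137,285),(205,150),(555,160),(200,480),(560,430),(370,543)],
 [(160,399),(140,280),(188,168),(287,99),(409,82)],(112,283),[(271,345),(471,350),(370,250),(370,447)],[0,30,60,90,120])
print(world('wrist','w14',298,296,.068),world('wrist','w14',298,296))
crop('w14',255,230,345,320,6,'w14s')
E
```

```text
centre [ 0.4366 -0.1016] r 0.0499
cap centre [ 0.4375 -0.1015]
idx 168.5 reads [28.3, 27.2, 26.6, 26.8, 26.8]
idx 167.3 reads [29.5, 28.4, 27.8, 28.0, 28.0]
[ 0.44554221 -0.24553129  0.068     ] [ 0.44554159 -0.24481453  0.06915121]
```

View pics/w14s.png

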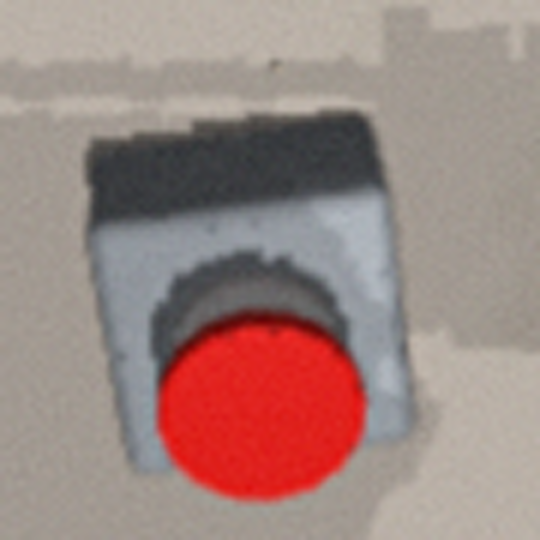

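The index at crop (112,283) sits just below the 30 tick at (141,280), so it reads about 28.4°. I'll nudge it by +1.5°.

```bash
python3 -m pendant '[[[-0.05,3.1,-5,0,0,0,-1],[-0.05,3.1,-11,0,0,0,-1],[-0.05,3.1,-16.5,0,0,0,-1],[-0.05,3.1,-16.5,0,0,0,-1],[-0.05,3.1,-16.5,0,0,0,1],[-0.05,3.1,-16.5,0,0,0,1],[-0.05,3.1,-16.5,0,0,0,1],[-0.05,3.1,-16.5,0,0,0,1],[-0.05,3.1,-16.5,0,0,0,1],[-0.05,3.1,-16.5,0,0,0,1],[-0.05,3.1,-16.5,0,0,0,1],[-0.05,3.1,-16.5,0,0,0,1]]]' 25
python3 -m pendant '[[[0,0,0,0,0,0.8,1],[0,0,0,0,0,1.5,1],[0,0,0,0,0,1.5,1],[0,0,0,0,0,1.5,1],[0,0,0,0,0,1.5,-1],[0,0,0,0,0,1.5,-1],[0,0,0,0,0,1.5,-1],[0,0,5,0,0,1.5,-1],[0,0,10,0,0,1.5,-1],[0,-3,16.5,0,0,0,-1],[0,-3,16.5,0,0,0,-1],[0,-3,16.5,0,0,0,-1]]]'
python3 - <<'E'
from h import *
snap('wrist','w15'); crop('w15',205,100,365,220,5,'w15c')
E
```

```text
time: 29.75
tool_pos: [0.4372, -0.101, 0.051]
tool_rot: [-0.001, 0.737, 0.676, 0.0]
wrist_force: [-4.1, 1.5, 9.7]
grip_width: 0.0474
time: 31.25
tool_pos: [0.4376, -0.131, 0.2155]
tool_rot: [-0.0, 0.737, 0.676, 0.001]
wrist_force: [-0.5, 0.1, 0.3]
grip_width: 0.0879
```

View pics/w15c.png

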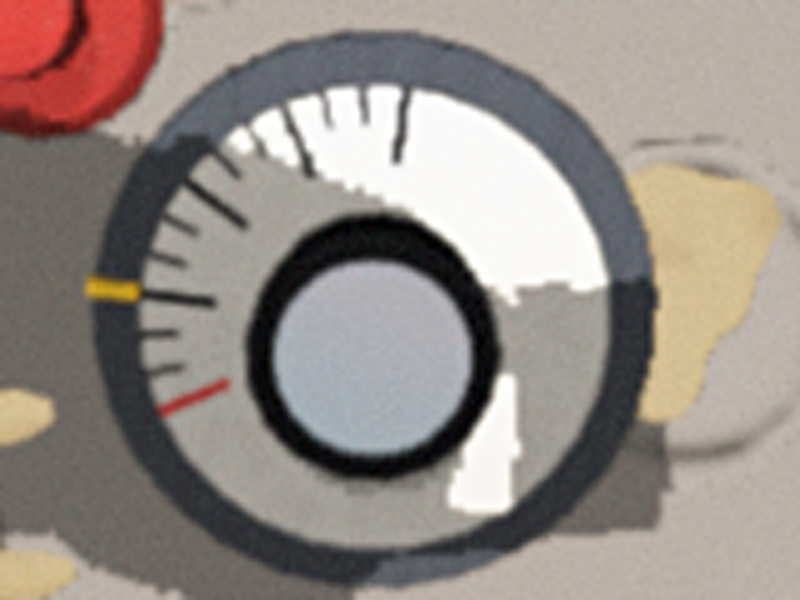

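The index now lines up with the long 30 tick: (113,290) against (142,293). Next I'll shut the fingers and press the plunger.

```bash
python3 -m pendant '[[[0.75,-5,0,0,0,0,1],[0.75,-11.45,0,0,0,0,1],[0.75,-11.45,0,0,0,0,1],[0.75,-11.45,0,0,0,0,1],[0.75,-11.45,0,0,0,0,1],[0.75,-11.45,-2,0,0,0,1],[0.75,-11.45,-6,0,0,0,1],[0.75,-11.45,-10,0,0,0,1],[0.75,-11.45,-12.5,0,0,0,1],[0.75,-11.45,-12.5,0,0,0,1]]]' 20
python3 - <<'E'
from h import *
snap('wrist','w16');snap('scene','s16');crop('s16',290,130,410,230,6,'s16c')
print(manip.sense()['tool_pos'],manip.sense()['grip_width'],manip.sense()['wrist_force'])
E
```

```text
time: 32.55
tool_pos: [0.4444, -0.2436, 0.0891]
tool_rot: [-0.002, 0.736, 0.677, -0.001]
wrist_force: [-0.6, -0.4, -0.1]
grip_width: 0.0004
[ 0.44558703 -0.24505992  0.09111192] 0.0004796624667621587 [0.20535304 0.39847485 0.19899938]
```

View pics/w16.png

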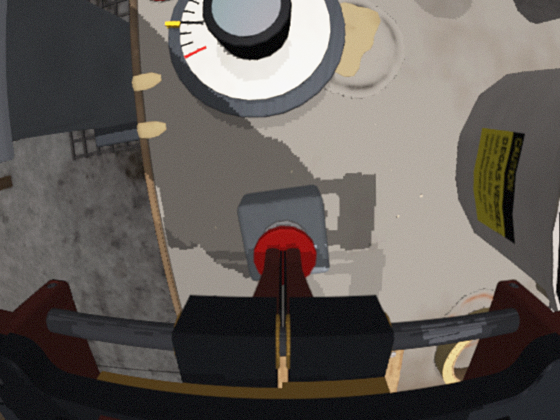

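View pics/s16c.png

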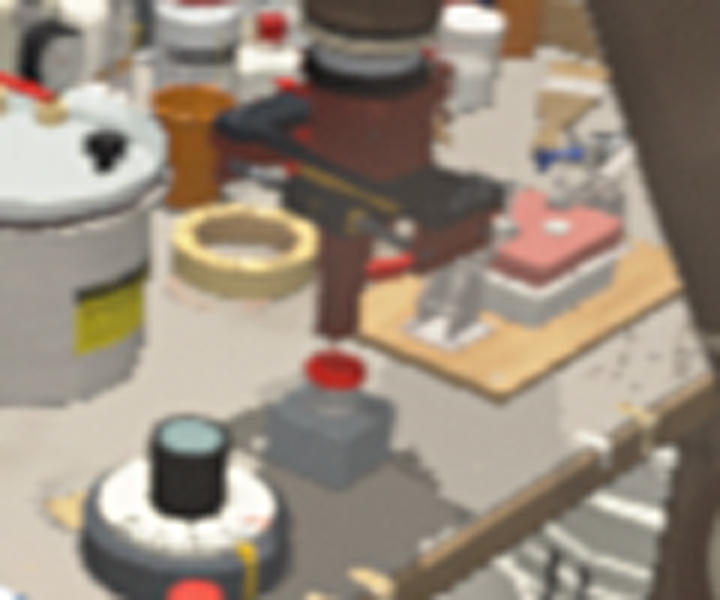

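The fingers are over the cap, at (285,250) in the wrist view. Pressing now.

```bash
python3 -m pendant '[[[0,0,-1.5,0,0,0,1],[0,0,-2.3,0,0,0,1],[0,0,-3,0,0,0,1],[0,0,-3.5,0,0,0,1],[0,0,-3.85,0,0,0,1],[0,0,-3.85,0,0,0,1],[0,0,-3.85,0,0,0,1]]]'
python3 -c "
from h import *
s=manip.sense();print(s['tool_pos'],s['wrist_force'])"
```

```text
time: 33.52
tool_pos: [0.4455, -0.2456, 0.0539]
tool_rot: [-0.0, 0.737, 0.676, 0.002]
wrist_force: [-6.6, 8.5, 33.4]
grip_width: 0.0002
[ 0.44548763 -0.24558905  0.05394284] [-6.60052175  8.48862379 33.36219694]
```

```bash
python3 -m pendant '[[[0,0,0,0,0,0,1],[0,0,0,0,0,0,1],[0,0,0,0,0,0,1],[0,0,0,0,0,0,1],[0,0,0,0,0,0,1]]]'
python3 -m pendant '[[[0,0,1.5,0,0,0,1],[0,0,3,0,0,0,1],[0,0,8,0,0,0,1],[-0.75,5,14,0,0,0,-1],[-0.75,11.45,16.2,0,0,0,-1],[-0.75,11.45,16.2,0,0,0,-1],[-0.75,11.45,16.2,0,0,0,-1],[-0.75,11.45,16.2,0,0,0,-1],[-0.75,11.45,16.2,0,0,0,-1]]]'
python3 - <<'E'
from h import *
snap('wrist','w17'); crop('w17',205,100,365,220,5,'w17c');s=manip.sense();print(s['tool_pos'],s['grip_width'])
E
```

```text
time: 34.15
tool_pos: [0.4455, -0.2456, 0.054]
tool_rot: [-0.0, 0.737, 0.676, 0.002]
wrist_force: [-5.8, 7.5, 34.5]
grip_width: 0.0005
time: 35.28
tool_pos: [0.437, -0.1328, 0.2137]
tool_rot: [0.0, 0.738, 0.675, -0.001]
wrist_force: [-0.3, 0.9, -0.4]
grip_width: 0.0568
[ 0.4369984  -0.13278819  0.2136548 ] 0.060862440409235226
```

View pics/w17c.png

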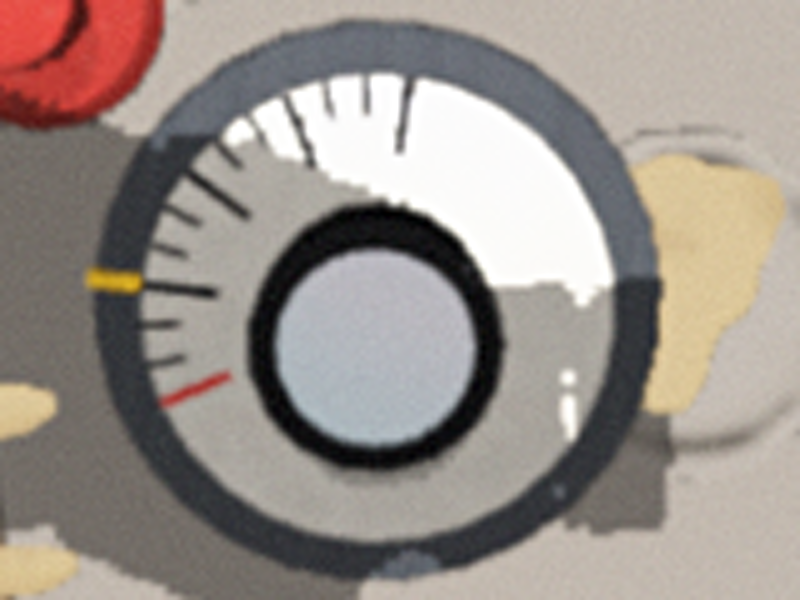

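View pics/w17.png

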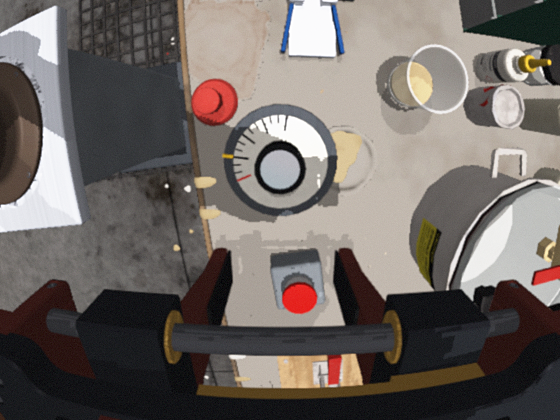

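```bash
python3 - <<'E'
from h import *
snap('top','t17');crop('t17',130,180,290,280,5,'t17c')
E
```

```text
(no output)
```

View pics/t17c.png

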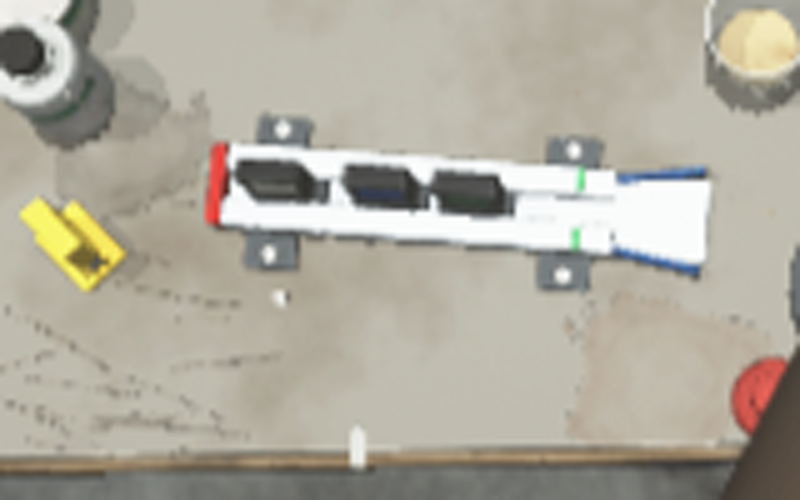

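All three carriers are still well past the green line and the ring still reads 30. Now I'll turn it counter-clockwise by 30°.

```bash
python3 -m pendant '[[[0.04,3.15,0,0,0,0,-1],[0.04,3.15,-5,0,0,0,-1],[0.04,3.15,-11,0,0,0,-1],[0.04,3.15,-16.3,0,0,0,-1],[0.04,3.15,-16.3,0,0,0,-1],[0.04,3.15,-16.3,0,0,0,1],[0.04,3.15,-16.3,0,0,0,1],[0.04,3.15,-16.3,0,0,0,1],[0.04,3.15,-16.3,0,0,0,1],[0.04,3.15,-16.3,0,0,0,1],[0.04,3.15,-16.3,0,0,0,1],[0.04,3.15,-16.3,0,0,0,1]]]' 30
python3 -m pendant '[[[0,0,0,0,0,0,1],[0,0,0,0,0,6,1],[0,0,0,0,0,12,1],[0,0,0,0,0,18,1],[0,0,0,0,0,24,1],[0,0,0,0,0,28,1],[0,0,0,0,0,30,1],[0,0,0,0,0,30,1],[0,0,0,0,0,30,1]]]'
python3 -m pendant '[[[0,0,0,0,0,0,-1],[0,0,0,0,0,0,-1],[0,0,0,0,0,0,-1],[0,0,5,0,0,0,-1],[0,0,10,0,0,-10,-1],[0,-3,16,0,0,-20,-1],[0,-3,16.3,0,0,-30,-1],[0,-3,16.3,0,0,-30,-1],[0,-3,16.3,0,0,-30,-1]]]'
python3 - <<'E'
from h import *
snap('wrist','w18'); crop('w18',205,100,365,220,5,'w18c');s=manip.sense();print(s['tool_pos'],s['grip_width'])
E
```

```text
time: 36.88
tool_pos: [0.4374, -0.0994, 0.0515]
tool_rot: [-0.001, 0.737, 0.676, 0.0]
wrist_force: [-3.9, 1.9, 10.1]
grip_width: 0.0477
time: 38.0
tool_pos: [0.4367, -0.0995, 0.0514]
tool_rot: [-0.001, 0.537, 0.844, 0.0]
wrist_force: [-5.7, 0.3, 13.0]
grip_width: 0.0476
time: 39.12
tool_pos: [0.4374, -0.1293, 0.2132]
tool_rot: [-0.0, 0.735, 0.678, -0.0]
wrist_force: [0.7, -0.3, -0.0]
grip_width: 0.0877
[ 0.43735674 -0.12933945  0.21316523] 0.08769879322885513
```

View pics/w18c.png

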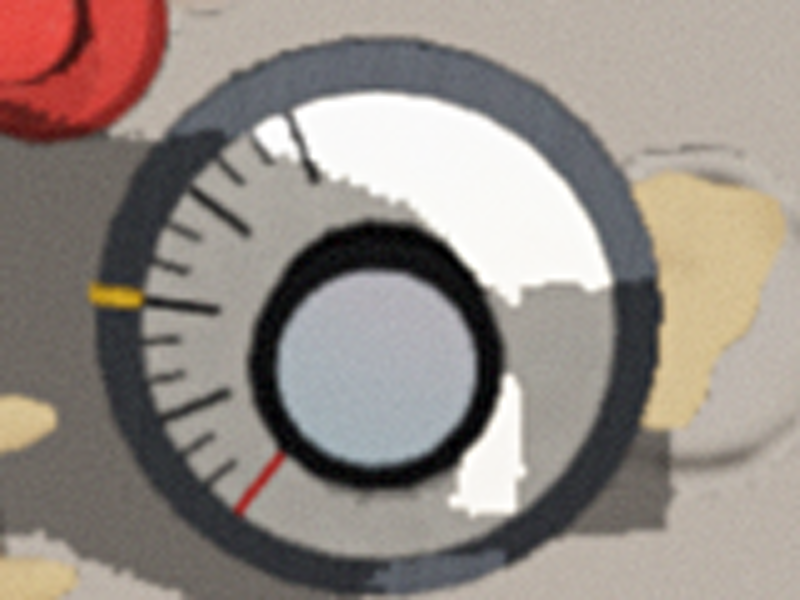

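The index at (117,296) sits on the long 60 tick at (145,301). On to the second shot.

```bash
python3 -m pendant '[[[0.78,-5,0,0,0,0,1],[0.78,-11.6,0,0,0,0,1],[0.78,-11.6,0,0,0,0,1],[0.78,-11.6,0,0,0,0,1],[0.78,-11.6,0,0,0,0,1],[0.78,-11.6,-2,0,0,0,1],[0.78,-11.6,-6,0,0,0,1],[0.78,-11.6,-10,0,0,0,1],[0.78,-11.6,-12.3,0,0,0,1],[0.78,-11.6,-12.3,0,0,0,1],[0.78,-11.6,-12.3,0,0,0,1]]]' 20
python3 -c "
from h import *
s=manip.sense();print(s['tool_pos'],s['wrist_force'],s['grip_width'])"
```

```text
time: 40.55
tool_pos: [0.4465, -0.2453, 0.0919]
tool_rot: [0.0, 0.736, 0.677, 0.0]
wrist_force: [-0.4, -0.6, 0.5]
grip_width: 0.0006
[ 0.44646994 -0.24529538  0.09186238] [-0.38971805 -0.58964034  0.53867738] 0.0006001169570521937
```

```bash
python3 -m pendant '[[[0,0,-1.5,0,0,0,1],[0,0,-2.3,0,0,0,1],[0,0,-3,0,0,0,1],[0,0,-3.5,0,0,0,1],[0,0,-3.93,0,0,0,1],[0,0,-3.93,0,0,0,1],[0,0,-3.93,0,0,0,1],[0,0,-3.93,0,0,0,1],[0,0,-3.93,0,0,0,1],[0,0,-3.93,0,0,0,1],[0,0,-3.93,0,0,0,1]]]'
python3 -m pendant '[[[0,0,1.5,0,0,0,1],[0,0,3,0,0,0,1],[0,0,8,0,0,0,1],[-0.78,5,14,0,0,0,-1],[-0.78,11.6,16,0,0,0,-1],[-0.78,11.6,16,0,0,0,-1],[-0.78,11.6,16,0,0,0,-1],[-0.78,11.6,16,0,0,0,-1],[-0.78,11.6,16,0,0,0,-1]]]'
python3 - <<'E'
from h import *
snap('wrist','w19');s=manip.sense();print(s['tool_pos'],s['grip_width'],s['wrist_force'])
crop('w19',205,100,365,220,5,'w19c')
snap('top','t19');crop('t19',130,180,290,280,5,'t19c')
E
```

```text
time: 41.92
tool_pos: [0.4461, -0.2456, 0.0539]
tool_rot: [-0.0, 0.737, 0.676, 0.002]
wrist_force: [-7.4, 8.8, 38.3]
grip_width: 0.0003
time: 43.05
tool_pos: [0.4374, -0.1314, 0.2114]
tool_rot: [0.0, 0.738, 0.675, -0.001]
wrist_force: [-0.2, -0.5, 1.3]
grip_width: 0.0569
[ 0.43744123 -0.13130506  0.21137724] 0.06126348037385538 [-0.48256104 -0.08924946 -0.06401226]
```

View pics/w19.png

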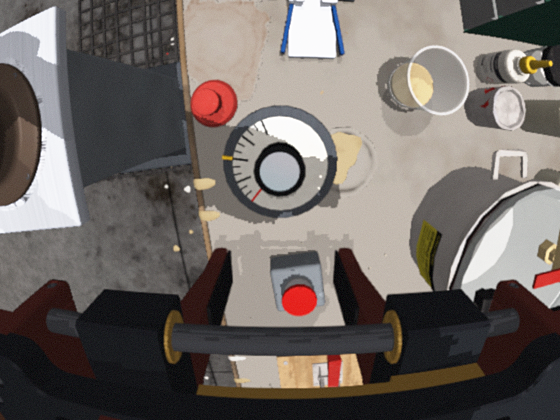

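View pics/w19c.png

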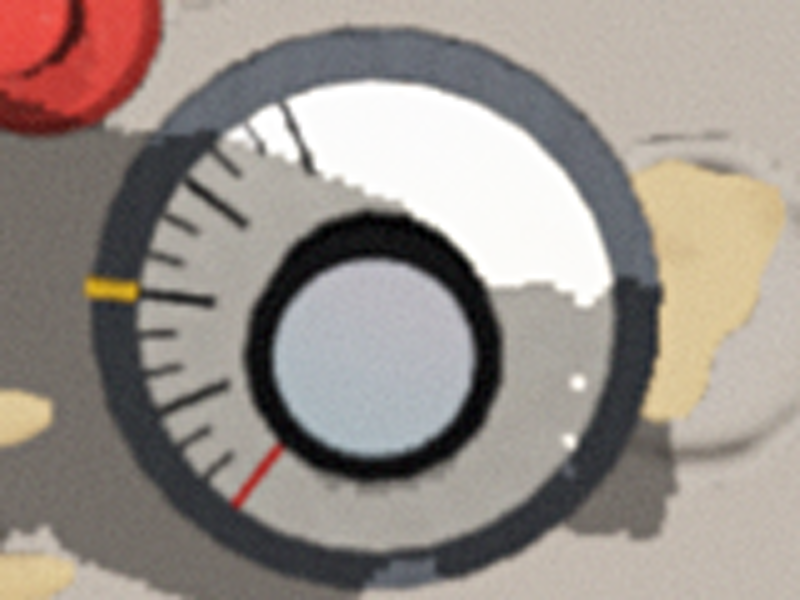

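View pics/t19c.png

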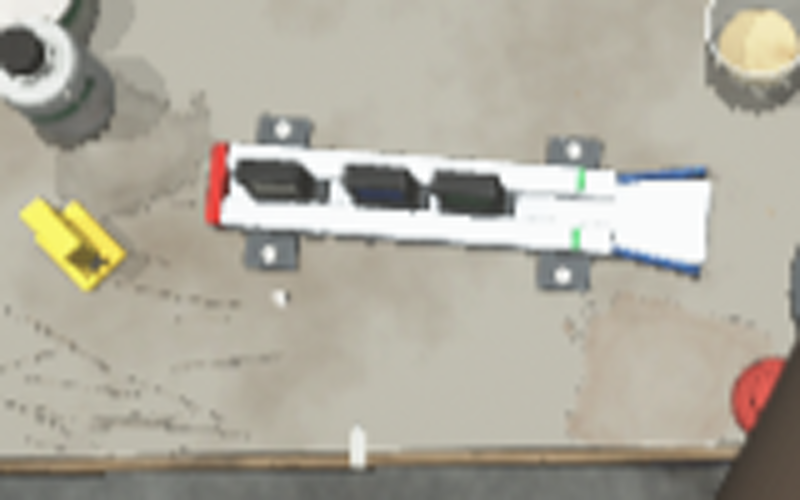

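```bash
python3 - <<'E'
from h import *
print('cap',world('wrist','w19',299,299))
print(manip.finish_job())
E
```

```text
cap [ 0.4456872  -0.24591895  0.06826716]
the job is handed in; nothing more can be done
None
```

View pics/t19.png

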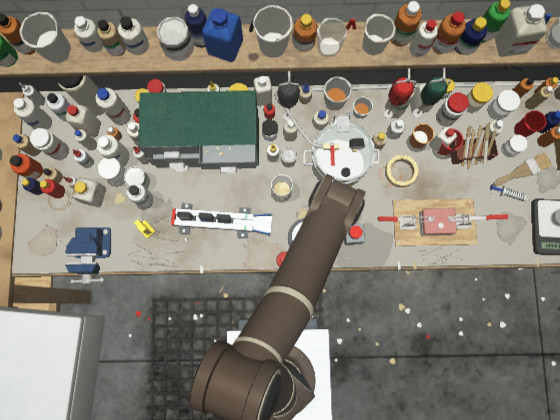

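The job is handed in at about 43 s. The three carriers I found (white, blue, green) are in the rail, well past the green line. No amber carrier was in view, and I left the yellow look-alike alone.

- **First shot:** I turned the ring from about 94° to 30°. The first turn came out at about 28.4°, so I nudged it onto the tick. I then pressed the plunger to its stop, held it about 1 s and released it.
- **Second shot:** I turned the ring to 60° and pressed the plunger again in the same way. The press force rose to 33–38 N, against 7 N for the spring alone, so the plunger bottomed out both times.

**Last checks:**
- The ring index is on the 60 tick.
- The plunger cap is back up, measured at 68 mm.
- The carriers are unmoved in the rail.
- The casting, cup, tape and bottle look to be where they started; I compared them only by eye in the pictures.
- The gripper is clear of everything.

No check failed on the last look.

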